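Stack round bars in layers on a V-cradle and chock each layer

TASK

Stack the round bars from the grey tray on the cradle: first lay every thick bar centred in a pair of Vs of its own, then chock that layer with the two dark saddle chocks, standing square on both bearers one in each space between the V lanes, and then lay every thin bar centred in the Vs of a chock of its own. Last, chock the upper layer: slide the steel collar along its rod until it sits centred between the two black rings, and let go. Leave the other things on the desk where they are.

Things in the scene. Friction and masses are not known exactly. Their poses are not given: they have to be found in the camera images.
- cradle: Fixed cradle stand: grey base 208 x 130 x 10 mm, two upright wooden bearers 14 mm thick centred at y = -45 and +45 mm, each with three V notches (90 deg) at x = -80, 0, +80 mm. Origin: underside centre, on the desk; x across the bars (away from the robot at yaw 0), y along them. Flat lands between the Vs at z = 46 mm; a thick bar seated in a pair of Vs is centred at y = 0, axis at z = 51.6 mm.
- place_near (a point): Where one chock's underside centre belongs: on the lands of the two bearers, midway between two V lanes, at cradle (-40, 0, 46) mm, its length along cradle y. A thin bar lying in the Vs of a chock here has its centre 49 mm above this point.
- place_far (a point): The same for the other chock, at cradle (+40, 0, 46) mm. Either chock may go to either place, and either thin bar on either chock.
- mark (a point): Where the collar's centre belongs on the guide rod, at cradle (-56, -115, 95) mm: midway between two thin black rings on the rod, 22 mm apart. The rod is 12 mm thick, parallel to cradle x, at the cradle's right (-y) end, between two posts at cradle x = -131 and -19 mm (103 mm high).
- collar (a joint): Position (m) of the steel collar on the rod: 0 at the robot's end (cradle x = -111 mm), growing towards cradle +x, 0.055 at the mark, stop at 0.068. Friction 2.5 N; stays where left. 18 mm long, 28 mm across; its flag, 8 mm thick in x, reaches in over the thin bars' ends (cradle y -103 to -81, z 88 to 102 mm); at the mark it stands 4 mm beside a thin bar on the near chock.
- collar_knob (a point): Top centre of the collar's upright black thumb screw, 15 mm diameter, 26 mm tall, to be gripped; moves with the collar; 42 mm above the rod's axis.
- tray: Grey stock tray, fixed, 204 x 280 mm, floor 5 mm, side rims 24 mm high. Origin: underside centre. Two wooden strips at x = -50 and +50 mm (tops at z = 22 mm) have V notches at y = -96, -48, 0, 48, 96 mm, in which bars lie along x, axis at z = 28 mm (thick) or 23 mm (thin), free underneath between the strips.
- thick_1: Thick round aluminium bar, 22 mm diameter, 150 mm long, 0.18 kg, may be absent. Origin: its centre, on the axis; y runs along the bar; the bar may lie rolled about it. At the start it lies along the tray's x in one of the five tray notches, in no fixed order.
- thick_2: Thick round aluminium bar, 22 mm diameter, 150 mm long, 0.18 kg, may be absent. Origin: its centre, on the axis; y runs along the bar; the bar may lie rolled about it. At the start it lies along the tray's x in one of the five tray notches, in no fixed order.
- thick_3: Thick round aluminium bar, 22 mm diameter, 150 mm long, 0.18 kg, may be absent. Origin: its centre, on the axis; y runs along the bar; the bar may lie rolled about it. At the start it lies along the tray's x in one of the five tray notches, in no fixed order.
- thin_1: Thin round steel bar, 16 mm diameter, 190 mm long, 0.25 kg, may be absent. Origin: its centre, on the axis; y runs along the bar; the bar may lie rolled about it. At the start it lies along the tray's x in one of the five tray notches, in no fixed order.
- thin_2: Thin round steel bar, 16 mm diameter, 190 mm long, 0.25 kg, may be absent. Origin: its centre, on the axis; y runs along the bar; the bar may lie rolled about it. At the start it lies along the tray's x in one of the five tray notches, in no fixed order.
- chock_1: Dark wooden saddle chock, 50 wide (x) x 104 long (y) x 47 mm high, 0.11 kg. Origin: underside centre; y along its length, z up. Two end blocks (14 mm thick, at y = -45 and +45 mm, with a V in the top for a thin bar) are joined by an upright web 10 mm thick (in x) from z = 11 to 31 mm, to grip it by; alike either way round. Starts on the desk behind the cradle.
- chock_2: Dark wooden saddle chock, 50 wide (x) x 104 long (y) x 47 mm high, 0.11 kg. Origin: underside centre; y along its length, z up. Two end blocks (14 mm thick, at y = -45 and +45 mm, with a V in the top for a thin bar) are joined by an upright web 10 mm thick (in x) from z = 11 to 31 mm, to grip it by; alike either way round. Starts on the desk behind the cradle.
- sand_block: Sanding block 28 x 66 x 18 mm, bystander; origin at its underside centre.
- glue_cap: White plastic cap, 21 mm across, 14 mm high, bystander; origin at its underside centre.
- solder_spool: Spool of solder wire, 51 mm across, 36 mm high, bystander; origin at its underside centre.
- paint_06: Small paint bottle, 30 mm across, 70 mm high, bystander; origin at its underside centre.
- charger_block: White charger brick 45 x 55 x 28 mm, bystander; origin at its underside centre.
- marker: Marker pen lying down, 125 mm long, bystander; origin at its underside centre.

How it is judged:
On the way, in this order (a step that is already met when the one before it is completed fails the run):
1. every thick bar lies in Vs of the cradle ((x of thick_1 in the frame of cradle between -0.085 and -0.075 m or x of thick_1 in the frame of cradle between -0.005 and 0.005 m or x of thick_1 in the frame of cradle between 0.075 and 0.085 m) and y of thick_1 in the frame of cradle between -0.012 and 0.012 m and z of thick_1 in the frame of cradle between 0.0476 and 0.0556 m and angle between the y axis of each of thick_1, thick_2, thick_3 and the y axis of cradle, either way round below 0.06 rad and (x of thick_2 in the frame of cradle between -0.085 and -0.075 m or x of thick_2 in the frame of cradle between -0.005 and 0.005 m or x of thick_2 in the frame of cradle between 0.075 and 0.085 m) and y of thick_2 in the frame of cradle between -0.012 and 0.012 m and z of thick_2 in the frame of cradle between 0.0476 and 0.0556 m and (x of thick_3 in the frame of cradle between -0.085 and -0.075 m or x of thick_3 in the frame of cradle between -0.005 and 0.005 m or x of thick_3 in the frame of cradle between 0.075 and 0.085 m) and y of thick_3 in the frame of cradle between -0.012 and 0.012 m and z of thick_3 in the frame of cradle between 0.0476 and 0.0556 m), for 0.2 s.
2. both chocks stand between the V lanes ((x of chock_1 in the frame of cradle between -0.046 and -0.034 m or x of chock_1 in the frame of cradle between 0.034 and 0.046 m) and y of chock_1 in the frame of cradle between -0.008 and 0.008 m and z of chock_1 in the frame of cradle between 0.042 and 0.05 m and angle between the y axis of each of chock_1, chock_2 and the y axis of cradle, either way round below 0.1 rad and angle between each of chock_1, chock_2's own z axis and vertical below 0.08 rad and (x of chock_2 in the frame of cradle between -0.046 and -0.034 m or x of chock_2 in the frame of cradle between 0.034 and 0.046 m) and y of chock_2 in the frame of cradle between -0.008 and 0.008 m and z of chock_2 in the frame of cradle between 0.042 and 0.05 m), for 0.2 s.
3. every thin bar lies on a chock ((x of thin_1 in the frame of cradle between -0.046 and -0.034 m or x of thin_1 in the frame of cradle between 0.034 and 0.046 m) and y of thin_1 in the frame of cradle between -0.012 and 0.012 m and z of thin_1 in the frame of cradle between 0.09 and 0.1 m and angle between the y axis of each of thin_1, thin_2 and the y axis of cradle, either way round below 0.06 rad and (x of thin_2 in the frame of cradle between -0.046 and -0.034 m or x of thin_2 in the frame of cradle between 0.034 and 0.046 m) and y of thin_2 in the frame of cradle between -0.012 and 0.012 m and z of thin_2 in the frame of cradle between 0.09 and 0.1 m), for 0.2 s.
4. the collar is at the mark (value of joint collar between 0.051 and 0.059 m), for 0.2 s.
At the end, for the whole second after the job is handed in: Thick bars in the cradle Vs, chocks between them, thin bars on the chocks (across: within 5 to 6 mm; along: bars 12 mm, chocks 8 mm; square within 3 to 6 degrees), collar within 4 mm of the middle of its mark, all at rest and released (all of step 1 and all of step 2 and all of step 3 and all of step 4 and linear speed of each of thick_1, thick_2, thick_3, thin_1, thin_2, chock_1, chock_2 below 0.02 m/s); the robot touches nothing.
It fails at once if a bystander is moved by more than 4 cm (distance of any of sand_block, glue_cap, solder_spool, paint_06, charger_block, marker from where it was at the start of the episode above 0.04 m).
Of thick_1, thick_2, thick_3 only 2 to 3 are there at a start; the rules pass over those that are not, and their reading is None.
Of thin_1, thin_2 only 1 to 2 are there at a start; the rules pass over those that are not, and their reading is None.
At some moment in a run one of thick_1, thick_2, thick_3 may be knocked a few centimetres aside while the robot is not near it.
Once in a run the grip may slacken for a moment while it holds something.
It also fails if it takes over 210 s, if anything falls off the work surface, if the arm or the gripper's body presses on something with over 40 N, if the wrist force passes 120 N, or if a joint passes its speed limit or range.

ROBOT

A 7-joint arm with a two-finger parallel gripper is mounted at the origin on a cart in front of the work surface, level with it; the furniture and walls round the work are solid. World frame = base frame: x ahead of the robot, y to its left, z up, the work surface at z = 0. Lengths are in m, angles in rad, forces in N, time in s.
With the tool pointing down it reaches from about 0.4 to 0.85 m from the base axis. Payload 10.4 kg.
Tool frame: the origin (TCP) lies at the very end of the fingers, on their centre line; the grasp point (between the pads) lies 19 mm behind it; z points along the fingers, y is the line along which they close (so a half turn about z gives the same grasp; the last joint's range is limited). The gripper opens to 85 mm and grips with 20 to 120 N. Pads are 22 mm wide; open, the fingers measure 114 mm over their backs; the gripper's body (76 mm by 85 mm) begins 54 mm behind the grasp point. The pads swing forward as they close: fully open they stand 13 mm farther back than shut.
Start: joints at [-1.323, 0.332, -0.065, 1.46, 0.022, 1.35, -0.088], TCP at [0.167, 0.602, 0.231] pointing down, gripper open.
Joint ranges: [-2.6, 2.6], [-0.5, 2.12], [-1.47, 1.34], [0.16, 2.42], [-1.27, 4.41], [0.06, 2.06], [-2.6, 2.6]. Speed limits (rad/s): [2.22, 2.22, 2.79, 2.79, 3.14, 3.14, 3.14].

INTERFACE

Orientations are given as a unit quaternion [w, x, y, z].
In Python, from rig import monitor, grab_frame, camera_model, order gives the robot as it stands. The module is installed in compiled form; this text tells all that it offers.
- The arm moves only by the tool carry_out, never from a script. Its arguments are lists of equal length, an entry for each row: "dr": the turn, a rotation vector about the tool's x, y, z in degrees, a list of three; "translation": the shift along the tool's x, y, z in mm, a list of three; "fingers": the gripper command: -1 is fully open, 1 is shut, values between are in proportion. In form: {"dr": [[rx, ry, rz], ...], "translation": [[tx, ty, tz], ...], "fingers": [fingers, ...]}. A call has 1 to 8 rows; each row shifts and turns the commanded pose from where the row before left it, along the tool's axes as they then stand; what a row does not reach is not made up. A row lasts 1/8 s, in which the tool goes at most 62.5 mm and 10.7 degrees, less where a joint would pass 70% of its speed; a pose out of reach is approached as far as the arm can. A call with a gripper value outside its range is refused whole. The fingers move at their own pace and stop on an object; "grip_force" is the grip in N (left out, the last holds). Time passes only in rows, so rows that do not move let the fingers close. It gives the time, the measured TCP pose, the force, the opening and the grip force at its end, in the units of the state.
- monitor.sense(): the state, without advancing time (a new reading comes with each control period).
- grab_frame(name): name is "scene" or "top" or "wrist"; returns (picture, depth): 400x640x3 uint8, red, green, blue; 400x640 float32, m along the optical axis (not along the pixel's ray), 0 where there is no reading.
- camera_model(name): a dict with "intrinsics" (3x3 intrinsics, pixels), "T" (4x4, takes a point from camera to world coordinates); the wrist camera has in their place "T_tool_cam" (4x4, takes a point from camera to tool coordinates, whose origin is the TCP and whose axes are the flange's). Camera axes: x right, y down, z forward; pixel columns grow to the right and rows downward; lengths in m; the calibration is good to about 2 mm. A picture is of the moment at which its call begins: read the wrist's pose just before it. camera_model takes no time and is no camera call.
- order.job_done(): hands the job in; it is judged then, once.
The state is a dict: "clock": time; "joints": joint angles; "qd": joint speeds; "tau": joint torques, N m; "ee_pos": TCP position; "orientation": TCP orientation; "contact_force": force on the tool from outside, world axes, zero at the start; "moment": the same for the moment, N m; "width": finger opening in m; "grip_force": force on a finger pad.
Only numpy, scipy, OpenCV 4.12 (cv2) and the standard library are available. Lean on these libraries where they do the work, as an engineer would, in place of code of your own. Each camera call takes 0.05 s, during which the arm holds its last target. There are 200 camera calls.

## Working session

There is one attempt and no reset: what is moved stays moved. The work goes in short steps, Python scripts to look and compute and a tool call to move; the robot and the scene stay as the last step left them, time stands still between calls to the robot, and variables do not carry over. Pictures are saved under pics/ and viewed, at most 14 in all, crops included, and the job is handed in when it is done.

Besides the shell and the picture viewer there is one more tool, called after ">>>" in YAML: its name, and indented under it one key for each argument. carry_out: Moves the arm, as the interface text tells. Its arguments: {"type":"object","properties":{"dr":{"type":"array","items":{"type":"array","items":{"type":"number"}}},"translation":{"type":"array","items":{"type":"array","items":{"type":"number"}}},"fingers":{"type":"array","items":{"type":"number"}},"grip_force":{"type":"number"}},"required":["dr","translation","fingers"]}

```bash
mkdir -p pics
cat > h.py <<'E'
import numpy as np, cv2
from rig import monitor, grab_frame, camera_model, order
E
python3 - <<'E'
from h import *
s=monitor.sense(); print(s)
for n in("scene","top"):
    im,d=grab_frame(n); cv2.imwrite(f"pics/{n}0.png",im[:,:,::-1]); np.savez(f"{n}0.npz",im=im,d=d)
    m=camera_model(n); print(n,m["intrinsics"],np.round(m["T"],4))
print(camera_model("wrist"))
E
```

```text
{'clock': 0.0, 'joints': array([-1.32260501,  0.33286603, -0.06467614,  1.46093201,  0.02156161,
        1.34990132, -0.08850854]), 'qd': array([-0.00172614,  0.00108014, -0.00022566, -0.001222  ,  0.00017821,
       -0.00057534,  0.00012896]), 'tau': array([-4.37143699e-04, -6.25436139e+01,  4.88545094e-02, -3.91608024e+01,
        1.62189861e-02,  9.83559410e-03, -6.10736890e-06]), 'ee_pos': array([0.16709056, 0.60186375, 0.23052396]), 'orientation': array([-7.75262940e-05,  1.34991604e-01,  9.90846490e-01, -7.02369841e-04]), 'contact_force': array([-0.58800235, -0.44289655, -0.50845799]), 'moment': array([-0.01210054, -0.00432341, -0.04562082]), 'grip_force': 0.0, 'width': 0.08537070528520319}
scene [[389.12685151   0.         320.77565349]
 [  0.         389.12685151 198.05804549]
 [  0.           0.           1.        ]] [[ 0.8991 -0.2983  0.3205  0.2497]
 [-0.4377 -0.6292  0.6423 -0.6658]
 [ 0.0101 -0.7178 -0.6962  0.8141]
 [ 0.      0.      0.      1.    ]]
top [[491.07982237   0.         315.39724093]
 [  0.         491.07982237 194.29597651]
 [  0.           0.           1.        ]] [[ 0.0084 -0.9974  0.0718  0.4634]
 [-0.9997 -0.0067  0.0239 -0.0076]
 [-0.0234 -0.072  -0.9971  1.3698]
 [ 0.      0.      0.      1.    ]]
{'intrinsics': array([[317.06885977,   0.        , 320.85410515],
       [  0.        , 317.06885977, 197.83106276],
       [  0.        ,   0.        ,   1.        ]]), 'T_tool_cam': array([[-3.89067414e-04, -9.53437281e-01, -3.01591113e-01,
         7.75071574e-02],
       [ 9.99999898e-01, -4.40717915e-04,  1.03217619e-04,
        -4.29330527e-04],
       [-2.31328133e-04, -3.01591041e-01,  9.53437355e-01,
        -1.43715101e-01],
       [ 0.00000000e+00,  0.00000000e+00,  0.00000000e+00,
         1.00000000e+00]])}
```

View pics/scene0.png

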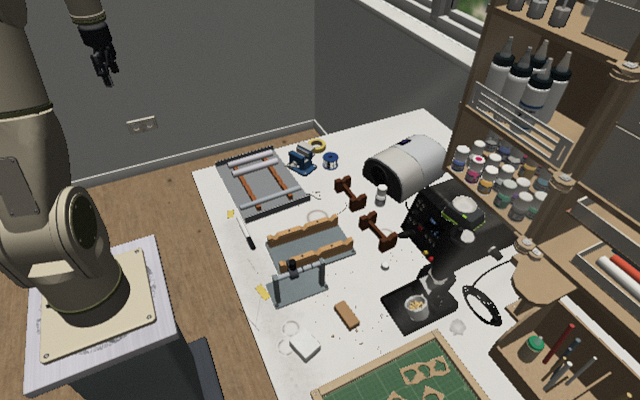

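View pics/top0.png

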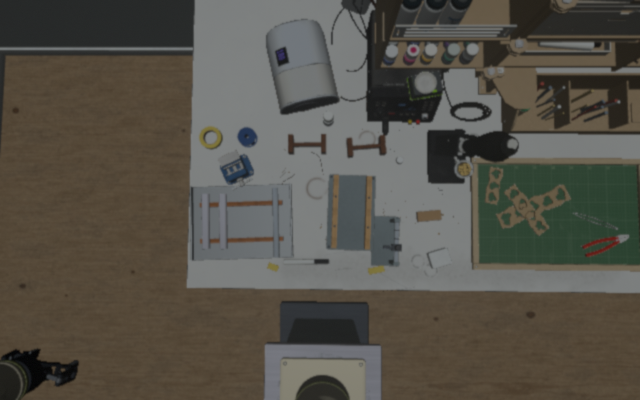

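The scene camera shows the tray with bars at about (260,180), the cradle at (310,240) with the rod and collar in front at (295,275), and the chocks at (350,190) and (378,232). The top camera shows the tray at (242,222), the cradle at (352,212), the collar at (397,245), and the chocks at (307,144) and (366,147). I'll enlarge the top view next.

Run:
```python
from h import *
im=np.load("top0.npz")["im"][120:285,185:455]
cv2.imwrite("pics/topcrop.png",cv2.convertScaleAbs(cv2.resize(im,None,fx=2.95,fy=2.95,interpolation=cv2.INTER_CUBIC),alpha=1.3)[:,:,::-1])
```

```text
(no output)
```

View pics/topcrop.png

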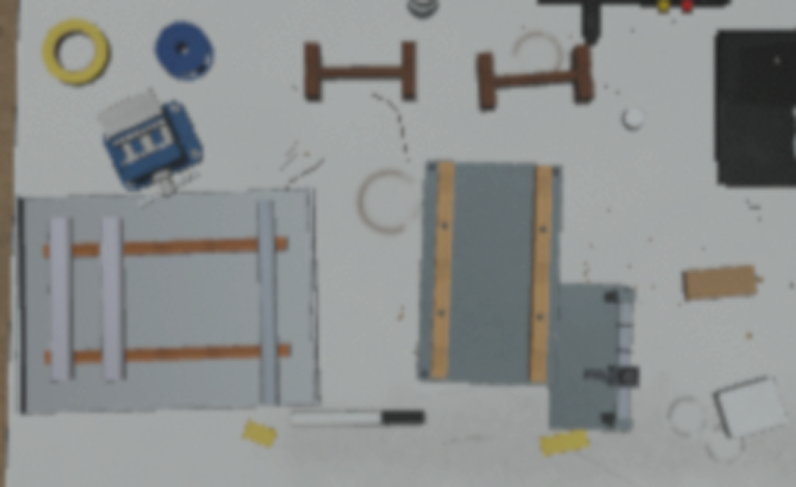

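The top view shows two thick bars (crop columns 60 and 112), one thin bar (column 267), two chocks at (360,72) and (535,77), and the cradle at (490,272). The collar is near (622,376). Next I'll compute world poses from the masks.

```bash
cat >> h.py <<'E'
def cloud(n,im,d,T=None):
    m=camera_model(n); K=m["intrinsics"]; T=m["T"] if T is None else T
    v,u=np.mgrid[:d.shape[0],:d.shape[1]]
    p=np.stack([(u-K[0,2])/K[0,0]*d,(v-K[1,2])/K[1,1]*d,d],-1)
    return p@T[:3,:3].T+T[:3,3]
def plane(n,uv,z,T=None):
    m=camera_model(n); K=m["intrinsics"]; T=m["T"] if T is None else T
    uv=np.atleast_2d(uv).astype(float)
    r=np.c_[(uv-K[:2,2])/K[0,0],np.ones(len(uv))]@T[:3,:3].T
    return (T[:3,3]+r*((z-T[2,3])/r[:,2])[:,None])[:,:2]
def rects(n,mask,z,amin,T=None):
    "min-area rectangles of mask blobs cast onto height z: centre, size, angle of long side (deg)"
    out=[]
    for c in cv2.findContours(mask.astype(np.uint8),cv2.RETR_EXTERNAL,cv2.CHAIN_APPROX_NONE)[0]:
        if cv2.contourArea(c)<amin: continue
        P=plane(n,c[:,0],z,T); (cx,cy),(w,h),a=cv2.minAreaRect((P*1000).astype(np.float32))
        if w<h: a+=90
        out.append((round(cx,1),round(cy,1),round(max(w,h),1),round(min(w,h),1),round((a+90)%180-90,1),tuple(c[:,0].mean(0).round())))
    return out
def Twrist():
    s=monitor.sense(); w,x,y,z=s["orientation"]
    from scipy.spatial.transform import Rotation as R
    T=np.eye(4); T[:3,:3]=R.from_quat([x,y,z,w]).as_matrix(); T[:3,3]=s["ee_pos"]
    return T@camera_model("wrist")["T_tool_cam"]
E
python3 - <<'E'
from h import *
D=np.load("top0.npz"); im,d=D["im"],D["d"]; P=cloud("top",im,d)
hsv=cv2.cvtColor(im,cv2.COLOR_RGB2HSV); H,S,V=[hsv[...,i].astype(int) for i in range(3)]
for (a,b) in [((185+60/2.95),(120+300/2.95)),(185+490/2.95,120+280/2.95),(185+440/2.95,120+270/2.95),(185+360/2.95,120+72/2.95),(185+267/2.95,120+300/2.95),(185+622/2.95,120+376/2.95),(300,215),(185+100/2.95,120+245/2.95),(185+630/2.95,120+310/2.95),(185+425/2.95,120+300/2.95)]:
    print(round(a),round(b),hsv[round(b),round(a)],P[round(b),round(a)].round(3))
R=np.zeros(d.shape,bool); R[120:285,185:455]=1
tan=R&(H>9)&(H<22)&(S>95)
print("tan",*rects("top",tan,.046,15),sep="\n")
print("tan22",*rects("top",tan,.022,15),sep="\n")
print("dark chock",*rects("top",R&(V<110)&(S>80)&(H<12),.047,15),sep="\n")
tr=R&(np.arange(640)<300)[None,:]&(np.arange(400)>182)[:,None]
print("z>.03",*rects("top",tr&(P[...,2]>.028)&(S<90),.028,15),sep="\n")
E
```

```text
205 222 [114  21 124] [0.482 0.324 0.039]
351 215 [97 27 85] [ 0.505 -0.074  0.012]
334 212 [ 17 110 111] [ 0.512 -0.026  0.038]
307 144 [ 11 101  63] [0.699 0.049 0.03 ]
276 222 [105  27 112] [0.483 0.132 0.028]
396 247 [90  5 48] [ 0.422 -0.18   0.139]
300 215 [ 75   8 129] [ 0.504  0.068 -0.003]
219 203 [140   7 109] [0.534 0.288 0.036]
399 225 [ 98   9 109] [ 0.478 -0.207  0.002]
329 222 [96 31 83] [ 0.485 -0.013  0.008]
tan
(432.0, 296.8, 21.7, 8.1, -88.7, (np.float64(214.0), np.float64(240.0)))
(436.0, 199.4, 119.1, 7.8, -87.4, (np.float64(250.0), np.float64(239.0)))
(445.6, -25.4, 50.8, 8.1, 0.3, (np.float64(334.0), np.float64(237.0)))
(533.4, 203.9, 119.7, 8.0, -87.4, (np.float64(249.0), np.float64(203.0)))
(515.4, -27.7, 72.8, 8.1, 0.3, (np.float64(334.0), np.float64(211.0)))
(511.2, -116.8, 191.3, 10.7, -1.7, (np.float64(368.0), np.float64(212.0)))
(584.4, -30.0, 48.9, 8.1, 0.3, (np.float64(335.0), np.float64(185.0)))
(694.0, -111.6, 97.7, 44.1, -86.1, (np.float64(366.0), np.float64(146.0)))
(697.3, 91.9, 41.4, 10.9, 0.7, (np.float64(290.0), np.float64(143.0)))
(696.6, 7.3,
[... 622 characters left out ...]
366.0), np.float64(146.0)))
(701.5, 93.7, 42.1, 11.1, 0.7, (np.float64(290.0), np.float64(143.0)))
(705.6, 8.2, 36.6, 34.0, -34.9, (np.float64(321.0), np.float64(143.0)))
dark chock
(688.2, -81.0, 43.9, 35.2, 0.2, (np.float64(352.0), np.float64(147.0)))
(698.0, -132.4, 56.8, 46.6, -89.7, (np.float64(377.0), np.float64(145.0)))
(698.7, 49.7, 95.6, 44.1, -89.7, (np.float64(307.0), np.float64(143.0)))
z>.03
(485.3, 278.2, 148.7, 21.8, 2.6, (np.float64(223.0), np.float64(221.0)))
(484.9, 327.0, 148.4, 22.1, 1.4, (np.float64(205.0), np.float64(221.0)))
(475.5, 132.6, 174.7, 15.2, 2.8, (np.float64(275.0), np.float64(225.0)))
(585.1, 233.2, 30.4, 10.5, -71.1, (np.float64(240.0), np.float64(185.0)))
```

```bash
cat >> h.py <<'E'
def go(x,y,z,yaw,step=50,p0=None):
    "turn about tool z to bring tool y to world angle yaw (deg, mod 180), then shift (mm, tool axes)"
    from scipy.spatial.transform import Rotation as R
    s=monitor.sense(); w,a,b,c=s["orientation"]; M=R.from_quat([a,b,c,w])
    cur=np.degrees(np.arctan2(*M.as_matrix()[[1,0],1])); t=(yaw-cur+90)%180-90
    # residual tilt: target frame
    yr=np.radians(cur+t); Y=np.array([np.cos(yr),np.sin(yr),0]); Z=np.array([0,0,-1.]); G=R.from_matrix(np.c_[np.cross(Y,Z),Y,Z])
    rv=np.degrees((M.inv()*G).as_rotvec()); dt=G.as_matrix().T@(np.array([x,y,z])-s["ee_pos"])*1000
    n=int(np.ceil(np.linalg.norm(dt)/step)); k=int(np.ceil(np.linalg.norm(rv)/10))
    print("at",s["ee_pos"].round(4),"yaw",round(cur,1),"f",s["contact_force"].round(1),"w",round(s["width"],4),"t",round(s["clock"],1))
    print("turn",rv.round(1),"=",k,"x",(rv/max(k,1)).round(1)," shift",dt.round(1),"=",n,"x",(dt/max(n,1)).round(1))
E
python3 -c "
from h import *
go(.44,.13,.25,92,60)"
```

```text
at [0.1671 0.6019 0.2306] yaw 74.5 f [ 0.6 -0.4 -1.3] w 0.0854 t 0.1
turn [ -0.1  -0.  -17.5] = 2 x [-0.  -0.  -8.8]  shift [-256.3 -481.2  -19.4] = 10 x [-25.6 -48.1  -1.9]
```

>>> carry_out:
  dr:
    - [0,0,-8.8]
    - [0,0,-8.8]
    - [0,0,0]
    - [0,0,0]
    - [0,0,0]
    - [0,0,0]
    - [0,0,0]
    - [0,0,0]
  translation:
    - [0,0,-10]
    - [0,0,-10]
    - [-26,-48,0]
    - [-26,-48,0]
    - [-26,-48,0]
    - [-26,-48,0]
    - [-26,-48,0]
    - [-26,-48,0]
  fingers: [-1,-1,-1,-1,-1,-1,-1,-1]

```text
clock: 1.1
ee_pos: [0.3341, 0.3183, 0.2511]
orientation: [-0.0, -0.018, 1.0, 0.0]
contact_force: [0.1, 0.2, 0.4]
width: 0.0856
grip_force: 0.0
```

>>> carry_out:
  dr:
    - [0,0,0]
    - [0,0,0]
    - [0,0,0]
    - [0,0,0]
    - [0,0,0]
    - [0,0,0]
  translation:
    - [-26,-48,0]
    - [-26,-48,0]
    - [-26,-48,0]
    - [-26,-48,0]
    - [0,0,0]
    - [0,0,0]
  fingers: [-1,-1,-1,-1,-1,-1]

```text
clock: 1.85
ee_pos: [0.4441, 0.1324, 0.251]
orientation: [-0.0, -0.018, 1.0, 0.0]
contact_force: [-0.6, 0.5, -0.3]
width: 0.0854
grip_force: 0.0
```

Run:
```python
from h import *
go(.44,.13,.25,92)
T=Twrist(); im,d=grab_frame("wrist"); np.savez("w1.npz",im=im,d=d,T=T); cv2.imwrite("pics/w1.png",im[:,:,::-1])
```

```text
at [0.4441 0.1324 0.251 ] yaw 92.1 f [-0.6  0.5 -0.3] w 0.0854 t 1.9
turn [ 0.  -0.   0.1] = 1 x [ 0.  -0.   0.1]  shift [ 4.2 -2.2  1. ] = 1 x [ 4.2 -2.2  1. ]
```

View pics/w1.png

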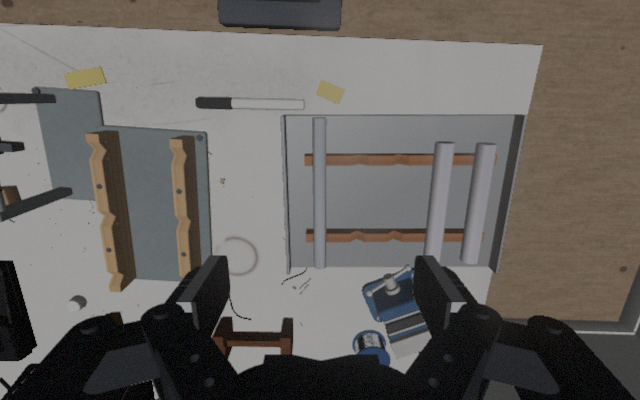

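The wrist view shows the thin bar at column 319, the thick bars at columns 438 and 480, and the bearers at columns 103 and 182. I'll fit them now.

```bash
cat >> h.py <<'E'
def blobs(P,mask,amin=40,zr=None):
    "blobs of a mask in the cloud: mean z, min-area rect in world mm, long-side angle"
    n,l,st,_=cv2.connectedComponentsWithStats(mask.astype(np.uint8))
    for i in range(1,n):
        if st[i,4]<amin: continue
        Q=P[l==i]; (cx,cy),(w,h),a=cv2.minAreaRect((Q[:,:2]*1000).astype(np.float32))
        if w<h: a+=90
        c=Q[:,:2].mean(0)*1000; e=np.linalg.svd(Q[:,:2]-Q[:,:2].mean(0),full_matrices=False)[2][0]
        print("c",round(cx,1),round(cy,1),"mean",c.round(1),"size",round(max(w,h),1),round(min(w,h),1),"ang",round((a+90)%180-90,1),"pca",round((np.degrees(np.arctan2(e[1],e[0]))+90)%180-90,1),"zmed",round(np.median(Q[:,2])*1000,1),"n",st[i,4],"px",st[i,:2]+st[i,2:4]//2)
E
python3 - <<'E'
from h import *
for n,f in(("wrist","w1.npz"),("top","top0.npz")):
    D=np.load(f); im,d=D["im"],D["d"]; T=D["T"] if "T" in D else None; P=cloud(n,im,d,T)
    x,y,z=P[...,0],P[...,1],P[...,2]
    hsv=cv2.cvtColor(im,cv2.COLOR_RGB2HSV); H,S,V=[hsv[...,i].astype(int) for i in range(3)]
    tr=(x>.38)&(x<.585)&(y>.11)&(y<.355)
    print(n,"bars"); blobs(P,tr&(S<60)&(z>.027)&(z<.06),100)
    print("thin"); blobs(P,tr&(S<60)&(z>.017)&(z<.06)&(y<.16)&(y>.12),100)
    cr=(x>.39)&(x<.63)&(y>-.16)&(y<0.0)
    print("bearers"); blobs(P,cr&(S>60)&(z>.03)&(z<.06),60)
    print("lands"); blobs(P,cr&(S>60)&(z>.0435)&(z<.0485),30)
    print("base"); blobs(P,cr&(S<60)&(z>.006)&(z<.0135),60)
    print("strips"); blobs(P,tr&(S>90)&(z>.012)&(z<.03),60)
    print("chocks"); blobs(P,(x>.64)&(x<.75)&(y>-.18)&(y<.13)&(S>70)&(z>.015)&(z<.06),60)
    print("desk z",np.median(z[(x>.4)&(x<.6)&(y>.04)&(y<.07)]))
E
```

```text
wrist bars
c 482.7 131.0 mean [475.  130.9] size 189.2 15.1 ang 2.3 pca 2.1 zmed 31.1 n 1781 px [319 193]
c 484.2 274.7 mean [476.1 272.4] size 150.0 21.3 ang 2.4 pca 2.4 zmed 37.6 n 2160 px [439 202]
c 484.1 322.5 mean [479.  319.7] size 150.3 21.6 ang 2.1 pca 2.2 zmed 37.5 n 2340 px [478 203]
c 579.2 234.6 mean [579.1 232.2] size 39.1 7.9 ang -69.7 pca -72.9 zmed 34.7 n 167 px [396 273]
thin
c 482.4 131.6 mean [474.8 131. ] size 189.7 16.8 ang 2.2 pca 2.3 zmed 30.9 n 1977 px [319 193]
bearers
c 510.9 -120.0 mean [ 502.1 -117.2] size 198.3 15.7 ang -1.7 pca -1.6 zmed 44.3 n 3122 px [106 212]
c 501.2 -30.0 mean [492.2 -27.8] size 173.8 15.2 ang -1.7 pca -1.8 zmed 46.0 n 2257 px [182 207]
lands
c 418.1 -117.4 mean [ 417.7 -116.7] size 15.8 12.4 ang -88.8 pca -84.3 zmed 46.5 n 172 px [ 93 139]
c 421.0 -27.9 mean [420.4 -27.1] size 14.3 13.1 ang -88.1 pca -87.4 zmed 46.7 n 149 px [176 144]
c 470.4 -118.8 mean [ 469.1 -118.2] size 68.0 15.4 ang -1.1 pca -1.3 zmed 46.8 n 758 px [100 184]
c 473.0 -29.3 mean [471.3 -28.6] size 68.6 14.9 ang -1.8 pca -1.9 zmed 46.8 n 704 px [179 189]
c 549.7
[... 2007 characters left out ...]
-26.6] size 45.6 10.8 ang 0.3 pca 0.7 zmed 45.9 n 57 px [334 231]
base
c 513.7 -60.8 mean [511.1 -65.2] size 210.0 106.5 ang -2.3 pca -2.0 zmed 9.8 n 1973 px [347 213]
c 501.8 -142.8 mean [ 472.9 -141.3] size 223.6 33.6 ang -0.0 pca 3.1 zmed 9.3 n 485 px [376 217]
strips
c 534.9 208.3 mean [534.7 209.1] size 122.4 9.0 ang -88.0 pca -88.0 zmed 21.5 n 139 px [249 203]
c 435.5 203.3 mean [435.3 204. ] size 121.7 8.1 ang -87.3 pca -87.6 zmed 21.1 n 129 px [250 240]
chocks
c 698.6 49.9 mean [698.6  51.5] size 96.1 45.0 ang -89.8 pca -89.6 zmed 41.9 n 195 px [307 143]
c 693.9 -111.9 mean [ 693.1 -114. ] size 101.4 48.2 ang -84.6 pca -83.7 zmed 41.8 n 206 px [366 145]
desk z -0.00014969734621861353
```

```bash
python3 -c "
from h import *
go(.484,.3225,.08,92.3,50)"
```

```text
at [0.4439 0.1329 0.2511] yaw 92.2 f [-0.8  0.3  0.7] w 0.0858 t 1.9
turn [ 0.  -0.  -0.1] = 1 x [ 0.  -0.  -0.1]  shift [-47.7 187.8 171.1] = 6 x [-7.9 31.3 28.5]
```

>>> carry_out:
  dr:
    - [0,0,0]
    - [0,0,0]
    - [0,0,0]
    - [0,0,0]
    - [0,0,0]
    - [0,0,0]
    - [0,0,0]
    - [0,0,0]
  translation:
    - [-8,31.3,20]
    - [-8,31.3,30]
    - [-8,31.3,30]
    - [-8,31.3,30]
    - [-8,31.3,30]
    - [-8,31.3,30]
    - [0,0,0]
    - [0,0,0]
  fingers: [0.2,0.2,0.2,0.2,0.2,0.2,0.2,0.2]

```text
clock: 2.9
ee_pos: [0.4851, 0.3218, 0.0814]
orientation: [-0.0, -0.019, 1.0, -0.0]
contact_force: [-0.0, -0.6, 0.1]
width: 0.0339
grip_force: 0.0
```

Run:
```python
from h import *
go(.484,.3225,.011,92.3)
T=Twrist(); im,d=grab_frame("wrist"); np.savez("w2.npz",im=im,d=d,T=T); cv2.imwrite("pics/w2.png",im[:,:,::-1])
P=cloud("wrist",im,d,T); x,y,z=P[...,0],P[...,1],P[...,2]
S=cv2.cvtColor(im,cv2.COLOR_RGB2HSV)[...,1]
blobs(P,(x>.38)&(x<.585)&(y>.2)&(y<.355)&(S<60)&(z>.027)&(z<.045),100)
```

```text
at [0.4851 0.3218 0.0814] yaw 92.1 f [-0.  -0.6  0.1] w 0.0339 t 2.9
turn [-0.  -0.  -0.2] = 1 x [-0.  -0.  -0.2]  shift [ 1.1  0.8 70.4] = 2 x [ 0.6  0.4 35.2]
c 470.6 275.6 mean [457.5 276.1] size 122.2 21.1 ang 2.2 pca 0.9 zmed 37.9 n 5642 px [247 191]
c 484.4 323.6 mean [475.6 323.2] size 150.2 22.1 ang 2.2 pca 2.2 zmed 37.9 n 7341 px [324 212]
```

View pics/w2.png

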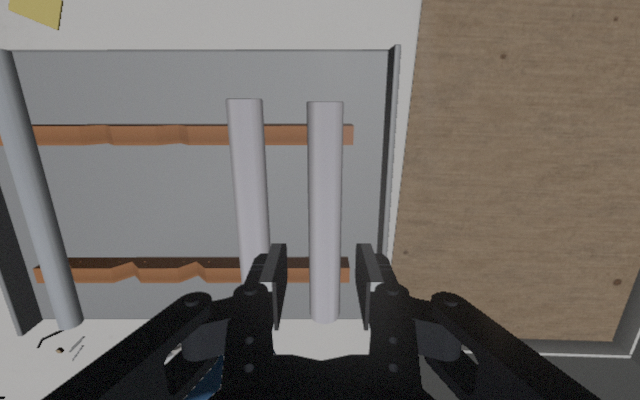

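The fingers straddle the bar at column 325, and the neighbour at column 250 is clear. Descending to grasp.

>>> carry_out:
  dr:
    - [0,0,0]
    - [0,0,0]
    - [0,0,0]
    - [0,0,0]
    - [0,0,0]
    - [0,0,0]
    - [0,0,0]
    - [0,0,0]
  translation:
    - [1,1.5,30]
    - [0,0,25]
    - [0,0,15]
    - [0,0,0]
    - [0,0,0]
    - [0,0,0]
    - [0,0,0]
    - [0,0,0]
  fingers: [0.2,0.2,0.2,0.2,1,1,1,1]
  grip_force: 60

```text
clock: 3.95
ee_pos: [0.4852, 0.3241, 0.0127]
orientation: [0.001, -0.018, 1.0, 0.001]
contact_force: [-1.5, 3.6, 7.7]
width: 0.0201
grip_force: 59.5
```

>>> carry_out:
  dr:
    - [0,0,0]
    - [0,0,0]
    - [0,0,0]
    - [0,0,0]
    - [0,0,0]
  translation:
    - [0,0,-20]
    - [0,0,-40]
    - [0,0,-50]
    - [0,0,-50]
    - [0,0,0]
  fingers: [1,1,1,1,1]

```text
clock: 4.58
ee_pos: [0.4865, 0.3235, 0.1756]
orientation: [0.003, -0.018, 1.0, 0.002]
contact_force: [-0.4, 0.1, -2.6]
width: 0.0199
grip_force: 59.0
```

Run:
```python
from h import *
go(.513,-.074,.17,0)
```

```text
at [0.4865 0.3235 0.1756] yaw 92.0 f [-0.4  0.1 -2.6] w 0.0199 t 4.6
turn [ -0.1   0.4 -88. ] = 9 x [-0.   0.  -9.8]  shift [397.5 -26.5   5.6] = 8 x [49.7 -3.3  0.7]
```

>>> carry_out:
  dr:
    - [0,0,10.4]
    - [0,0,10.4]
    - [0,0,10.4]
    - [0,0,10.4]
    - [0,0,10.4]
    - [0,0,10.4]
    - [0,0,10.4]
    - [0,0,10.4]
  translation:
    - [0,0,0]
    - [0,0,0]
    - [0,0,0]
    - [0,0,0]
    - [0,0,0]
    - [0,0,0]
    - [0,0,0]
    - [0,0,0]
  fingers: [1,1,1,1,1,1,1,1]

```text
clock: 5.58
ee_pos: [0.4841, 0.322, 0.17]
orientation: [0.0, 0.653, 0.758, -0.001]
contact_force: [-0.8, 0.5, -1.5]
width: 0.0197
grip_force: 58.9
```

```bash
sed -i 's/t=(yaw-cur+90)%180-90/t=(yaw-cur+180)%360-180/' h.py
python3 - <<'E'
from h import *
go(.592,-.0775,.17,-1.8)
E
```

```text
at [0.4841 0.322  0.17  ] yaw 8.5 f [-0.8  0.5 -1.5] w 0.0197 t 5.6
turn [-0.1  0.1 10.3] = 2 x [-0.   0.   5.2]  shift [-395.9  120.4   -0. ] = 9 x [-44.   13.4  -0. ]
```

>>> carry_out:
  dr:
    - [0,0,5.2]
    - [0,0,5.1]
    - [0,0,0]
    - [0,0,0]
    - [0,0,0]
    - [0,0,0]
    - [0,0,0]
    - [0,0,0]
  translation:
    - [0,0,0]
    - [0,0,0]
    - [-50,15,0]
    - [-50,15,0]
    - [-50,15,0]
    - [-50,15,0]
    - [-50,15,0]
    - [-50,15,0]
  fingers: [1,1,1,1,1,1,1,1]

```text
clock: 6.58
ee_pos: [0.5666, 0.0187, 0.1702]
orientation: [-0.0, 0.716, 0.698, -0.001]
contact_force: [1.6, 0.4, -1.0]
width: 0.0201
grip_force: 58.9
```

>>> carry_out:
  dr:
    - [0,0,0]
    - [0,0,0]
    - [0,0,0]
    - [0,0,0]
    - [0,0,0]
  translation:
    - [-50,15,0]
    - [-46,15,20]
    - [0,0,20]
    - [0,0,0]
    - [0,0,0]
  fingers: [1,1,1,1,1]

```text
clock: 7.2
ee_pos: [0.5947, -0.0746, 0.1314]
orientation: [-0.0, 0.715, 0.699, 0.0]
contact_force: [0.6, -0.6, -2.2]
width: 0.02
grip_force: 59.1
```

Run:
```python
from h import *
go(.592,-.0775,.033,-1.8)
T=Twrist(); im,d=grab_frame("wrist"); np.savez("w3.npz",im=im,d=d,T=T); cv2.imwrite("pics/w3.png",im[:,:,::-1])
P=cloud("wrist",im,d,T); x,y,z=P[...,0],P[...,1],P[...,2]
hsv=cv2.cvtColor(im,cv2.COLOR_RGB2HSV); S=hsv[...,1]
cr=(x>.39)&(x<.63)&(y>-.16)&(y<0.0)
print("lands"); blobs(P,cr&(S>60)&(z>.0435)&(z<.0485),30)
print("held"); blobs(P,(S<60)&(z>.13)&(z<.17)&(d>.05),200)
```

```text
at [ 0.5947 -0.0746  0.1314] yaw -1.3 f [ 0.6 -0.6 -2.2] w 0.02 t 7.2
turn [-0.  -0.   0.5] = 1 x [-0.  -0.   0.5]  shift [-2.9 -2.6 98.4] = 2 x [-1.5 -1.3 49.2]
lands
c 421.6 -27.4 mean [421.9 -27.2] size 14.7 14.0 ang -2.2 pca 83.4 zmed 46.5 n 385 px [ 81 147]
c 474.5 -28.7 mean [475.6 -28.5] size 68.8 14.2 ang -1.8 pca -1.5 zmed 46.9 n 1769 px [155 147]
c 547.4 -31.0 mean [548.2 -30.9] size 55.9 14.0 ang -1.3 pca -1.4 zmed 47.0 n 1419 px [255 148]
c 418.5 -116.9 mean [ 419.2 -116.6] size 15.3 14.8 ang 89.3 pca -88.9 zmed 46.5 n 311 px [106 258]
c 471.2 -118.5 mean [ 472.9 -117.9] size 67.7 15.4 ang -2.2 pca -2.3 zmed 46.8 n 1385 px [171 258]
c 539.8 -120.4 mean [ 535.5 -119.4] size 45.9 14.9 ang -1.2 pca 4.0 zmed 46.9 n 723 px [255 258]
held
c 596.0 -59.9 mean [594.6 -52.2] size 121.1 46.6 ang 77.8 pca 88.6 zmed 156.7 n 15124 px [321 231]
```

View pics/w3.png

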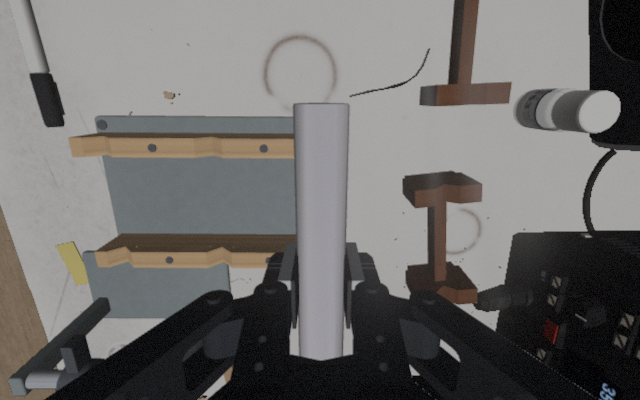

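The far bearer lanes and the held bar are both visible, with the bar hanging above the lane at column 322 as intended. Lowering now.

>>> carry_out:
  dr:
    - [0,0,0.5]
    - [0,0,0]
    - [0,0,0]
    - [0,0,0]
    - [0,0,0]
  translation:
    - [-3,-2.3,20]
    - [0,0,35]
    - [0,0,25]
    - [0,0,12]
    - [0,0,0]
  fingers: [1,1,1,1,1]

```text
clock: 7.88
ee_pos: [0.5926, -0.0784, 0.0396]
orientation: [-0.0, 0.719, 0.695, 0.0]
contact_force: [-0.6, 0.3, -1.3]
width: 0.0198
grip_force: 59.1
```

>>> carry_out:
  dr:
    - [0,0,0]
    - [0,0,0]
  translation:
    - [0,0,1.5]
    - [0,0,0]
  fingers: [1,1]

```text
clock: 8.12
ee_pos: [0.5929, -0.0788, 0.0386]
orientation: [0.0, 0.719, 0.695, 0.001]
contact_force: [-0.5, -1.0, -2.7]
width: 0.0196
grip_force: 59.1
```

>>> carry_out:
  dr:
    - [0,0,0]
    - [0,0,0]
    - [0,0,0]
    - [0,0,0]
    - [0,0,0]
    - [0,0,0]
    - [0,0,0]
    - [0,0,0]
  translation:
    - [0,0,1.5]
    - [0,0,0]
    - [0,0,0]
    - [0,0,0]
    - [0,0,-30]
    - [0,0,-50]
    - [0,0,-50]
    - [0,0,0]
  fingers: [1,1,0.2,0.2,0.2,0.2,0.2,0.2]

```text
clock: 9.12
ee_pos: [0.5944, -0.0794, 0.1702]
orientation: [0.002, 0.719, 0.695, 0.003]
contact_force: [-0.2, 0.0, -0.3]
width: 0.0339
grip_force: 0.0
```

Run:
```python
from h import *
go(.484,.2755,.17,92.2)
T=Twrist(); im,d=grab_frame("wrist"); np.savez("w4.npz",im=im,d=d,T=T); cv2.imwrite("pics/w4.png",im[:,:,::-1])
P=cloud("wrist",im,d,T); x,y,z=P[...,0],P[...,1],P[...,2]
S=cv2.cvtColor(im,cv2.COLOR_RGB2HSV)[...,1]
print("bar"); blobs(P,(S<60)&(z>.05)&(z<.07)&(d>.18)&(x>.54)&(x<.64)&(y<0.02)&(y>-.18),200)
print("lands"); blobs(P,(S>60)&(z>.0435)&(z<.0485)&(x>.38)&(x<.64)&(y<0.02)&(y>-.18),100)
im,d=grab_frame("top"); P=cloud("top",im,d); x,y,z=P[...,0],P[...,1],P[...,2]
S=cv2.cvtColor(im,cv2.COLOR_RGB2HSV)[...,1]
tr=(x>.38)&(x<.585)&(y>.11)&(y<.355)
print("top"); blobs(P,tr&(S<60)&(z>.026)&(z<.06),100)
```

```text
at [ 0.5944 -0.0794  0.1702] yaw -1.9 f [-0.2  0.  -0.3] w 0.0339 t 9.1
turn [  0.3   0.3 -94.1] = 10 x [ 0.   0.  -9.4]  shift [9.670e+01 3.589e+02 2.000e-01] = 8 x [12.1 44.9  0. ]
bar
c 592.1 -79.0 mean [592.5 -72.2] size 149.7 21.9 ang 88.1 pca 88.3 zmed 61.8 n 4408 px [318 187]
lands
c 474.3 -28.7 mean [475.5 -28.7] size 68.0 14.1 ang -1.9 pca -1.7 zmed 46.9 n 1316 px [175 136]
c 551.0 -31.1 mean [551.2 -30.8] size 62.7 14.2 ang -1.6 pca -1.6 zmed 47.0 n 1223 px [267 136]
c 609.0 -32.7 mean [608.8 -32.4] size 13.3 6.8 ang 88.8 pca 85.1 zmed 46.9 n 143 px [336 135]
c 421.6 -27.2 mean [422.1 -27.1] size 14.5 13.8 ang -0.6 pca 82.9 zmed 46.4 n 286 px [112 136]
c 471.4 -118.3 mean [ 472.7 -118. ] size 66.8 15.0 ang -1.6 pca -2.0 zmed 46.8 n 1063 px [188 235]
c 548.5 -120.9 mean [ 548.9 -120.2] size 62.4 14.8 ang -1.5 pca -1.5 zmed 46.9 n 972 px [273 234]
c 606.3 -122.2 mean [ 605.9 -122.1] size 14.2 7.4 ang 88.6 pca 87.9 zmed 46.9 n 122 px [335 234]
c 419.0 -117.2 mean [ 419.1 -116.7] size 14.6 13.6 ang 85.6 pca -85.1 zmed 46.5 n 237 px [131 236]
top
c 482.6 133.1 mean [482.7 133.1] size 188.8 15.6 ang 2.4 pca 2.1 zmed 30.4 n 332 px [276 223]
c 485.1 277.4 mean [485.3 276.3] size 148.0 22.9 ang 2.3 pca 2.6 zmed 36.7 n 432 px [223 221]
```

>>> carry_out:
  dr:
    - [0,0,-10.4]
    - [0,0,-10.4]
    - [0,0,-10.4]
    - [0,0,-10.4]
    - [0,0,-10.4]
    - [0,0,-10.4]
    - [0,0,-10.4]
    - [0,0,-10.4]
  translation:
    - [0,0,0]
    - [0,0,0]
    - [0,0,0]
    - [0,0,0]
    - [0,0,0]
    - [0,0,0]
    - [0,0,0]
    - [0,0,0]
  fingers: [0.2,0.2,0.2,0.2,0.2,0.2,0.2,0.2]

```text
clock: 10.22
ee_pos: [0.5914, -0.0787, 0.1643]
orientation: [-0.002, 0.073, 0.997, -0.0]
contact_force: [-0.6, 0.3, -0.1]
width: 0.0342
grip_force: 0.0
```

>>> carry_out:
  dr:
    - [0,0,-5.4]
    - [0,0,-5.5]
    - [0,0,0]
    - [0,0,0]
    - [0,0,0]
    - [0,0,0]
    - [0,0,0]
    - [0,0,0]
  translation:
    - [0,0,0]
    - [0,0,0]
    - [14,51,0]
    - [14,51,0]
    - [14,51,0]
    - [14,51,0]
    - [14,51,0]
    - [14,51,0]
  fingers: [0.2,0.2,0.2,0.2,0.2,0.2,0.2,0.2]

```text
clock: 11.22
ee_pos: [0.4951, 0.225, 0.1646]
orientation: [-0.001, -0.019, 1.0, -0.001]
contact_force: [0.8, 1.1, -1.0]
width: 0.0342
grip_force: 0.0
```

>>> carry_out:
  dr:
    - [0,0,0]
    - [0,0,0]
    - [0,0,0]
    - [0,0,0]
  translation:
    - [13,53,30]
    - [0,0,50]
    - [0,0,0]
    - [0,0,0]
  fingers: [0.2,0.2,0.2,0.2]

```text
clock: 11.72
ee_pos: [0.4824, 0.2754, 0.0871]
orientation: [0.0, -0.018, 1.0, -0.0]
contact_force: [-0.7, 1.1, -0.3]
width: 0.0345
grip_force: 0.0
```

Run:
```python
from h import *
go(.4845,.2755,.011,92.3)
T=Twrist(); im,d=grab_frame("wrist"); np.savez("w5.npz",im=im,d=d,T=T)
P=cloud("wrist",im,d,T); x,y,z=P[...,0],P[...,1],P[...,2]
S=cv2.cvtColor(im,cv2.COLOR_RGB2HSV)[...,1]
blobs(P,(x>.38)&(x<.585)&(y>.2)&(y<.355)&(S<60)&(z>.027)&(z<.045),100)
```

```text
at [0.4824 0.2754 0.0871] yaw 92.1 f [-0.7  1.1 -0.3] w 0.0345 t 11.7
turn [-0.   0.  -0.2] = 1 x [-0.   0.  -0.2]  shift [-2.1  0.  76.1] = 2 x [-1.   0.  38.1]
c 484.7 275.6 mean [476.3 275.2] size 150.3 22.0 ang 2.2 pca 2.2 zmed 38.0 n 6882 px [322 214]
c 575.3 247.1 mean [574.1 248. ] size 14.6 7.4 ang -56.8 pca -61.8 zmed 29.4 n 125 px [281 329]
```

>>> carry_out:
  dr:
    - [0,0,0]
    - [0,0,0]
    - [0,0,0]
    - [0,0,0]
    - [0,0,0]
    - [0,0,0]
    - [0,0,0]
    - [0,0,0]
  translation:
    - [-2,0,30]
    - [0,0,30]
    - [0,0,16]
    - [0,0,0]
    - [0,0,0]
    - [0,0,0]
    - [0,0,0]
    - [0,0,0]
  fingers: [0.2,0.2,0.2,0.2,1,1,1,1]
  grip_force: 60

```text
clock: 12.78
ee_pos: [0.4847, 0.2762, 0.0118]
orientation: [0.001, -0.019, 1.0, 0.0]
contact_force: [-0.9, -2.9, 6.1]
width: 0.02
grip_force: 58.9
```

>>> carry_out:
  dr:
    - [0,0,0]
    - [0,0,0]
    - [0,0,0]
    - [0,0,0]
    - [0,0,0]
  translation:
    - [0,0,-20]
    - [0,0,-40]
    - [0,0,-50]
    - [0,0,-50]
    - [0,0,0]
  fingers: [1,1,1,1,1]

```text
clock: 13.4
ee_pos: [0.4858, 0.2777, 0.1752]
orientation: [0.003, -0.019, 1.0, 0.003]
contact_force: [-0.1, -0.6, -2.5]
width: 0.0199
grip_force: 59.1
```

>>> carry_out:
  dr:
    - [0,0,10.4]
    - [0,0,10.4]
    - [0,0,10.4]
    - [0,0,10.4]
    - [0,0,10.4]
    - [0,0,10.4]
    - [0,0,10.4]
    - [0,0,10.4]
  translation:
    - [0,0,0]
    - [0,0,0]
    - [0,0,0]
    - [0,0,0]
    - [0,0,0]
    - [0,0,0]
    - [0,0,0]
    - [0,0,0]
  fingers: [1,1,1,1,1,1,1,1]

```text
clock: 14.4
ee_pos: [0.4833, 0.2762, 0.1696]
orientation: [-0.0, 0.652, 0.758, -0.0]
contact_force: [-0.1, 0.2, -1.7]
width: 0.02
grip_force: 59.1
```

Run:
```python
from h import *
go(.5126,-.0750,.13,-1.9)
```

```text
at [0.4833 0.2762 0.1696] yaw 8.7 f [-0.1  0.2 -1.7] w 0.02 t 14.4
turn [-0.   0.  10.6] = 2 x [-0.   0.   5.3]  shift [-350.    41.    39.6] = 8 x [-43.7   5.1   4.9]
```

>>> carry_out:
  dr:
    - [0,0,5.3]
    - [0,0,5.3]
    - [0,0,0]
    - [0,0,0]
    - [0,0,0]
    - [0,0,0]
    - [0,0,0]
    - [0,0,0]
  translation:
    - [0,0,0]
    - [0,0,0]
    - [-50,6,0]
    - [-50,6,0]
    - [-50,6,0]
    - [-50,6,0]
    - [-50,6,0]
    - [-50,6,0]
  fingers: [1,1,1,1,1,1,1,1]

```text
clock: 15.4
ee_pos: [0.5109, -0.0261, 0.1699]
orientation: [-0.0, 0.717, 0.697, 0.0]
contact_force: [-0.2, 0.5, -1.8]
width: 0.0201
grip_force: 59.0
```

>>> carry_out:
  dr:
    - [0,0,0]
    - [0,0,0]
    - [0,0,0]
    - [0,0,0]
  translation:
    - [-50,5,20]
    - [0,0,20]
    - [0,0,0]
    - [0,0,0]
  fingers: [1,1,1,1]

```text
clock: 15.9
ee_pos: [0.5151, -0.074, 0.1307]
orientation: [-0.0, 0.717, 0.698, 0.0]
contact_force: [-0.3, 0.2, -1.3]
width: 0.02
grip_force: 59.0
```

```bash
cat >> h.py <<'E'
def bars(name="top"):
    "cradle-area clouds: thick bars (z>.054), lands"
    T=Twrist() if name=="wrist" else None
    im,d=grab_frame(name); P=cloud(name,im,d,T); x,y,z=P[...,0],P[...,1],P[...,2]
    S=cv2.cvtColor(im,cv2.COLOR_RGB2HSV)[...,1]
    r=(x>.36)&(x<.66)&(y<0.03)&(y>-.19)
    print(name,"bars"); blobs(P,r&(S<60)&(z>.05)&(z<.07)&(d>.18),100)
    return im,d,P,S
E
python3 - <<'E'
from h import *
go(.5126,-.0750,.0365,-1.9)
im,d,P,S=bars("wrist"); cv2.imwrite("pics/w6.png",im[:,:,::-1])
x,y,z=P[...,0],P[...,1],P[...,2]
print("held"); blobs(P,(S<60)&(z>.13)&(z<.17)&(d>.05)&(y>-.03),200)
bars("top")
E
```

```text
at [ 0.5151 -0.074   0.1307] yaw -1.5 f [-0.3  0.2 -1.3] w 0.02 t 15.9
turn [ 0.  -0.   0.4] = 1 x [ 0.  -0.   0.4]  shift [-1.1 -2.5 94.2] = 2 x [-0.6 -1.2 47.1]
wrist bars
c 591.5 -78.3 mean [589.9 -67.1] size 149.1 21.4 ang 88.5 pca 88.0 zmed 61.7 n 5773 px [429 202]
c 488.9 -181.3 mean [ 489.2 -181.4] size 7.5 2.7 ang 9.5 pca 2.1 zmed 62.1 n 131 px [293 335]
held
c 516.0 -14.9 mean [516.  -14.2] size 30.4 22.1 ang 89.0 pca 88.2 zmed 156.9 n 4483 px [320 147]
top bars
c 594.4 -21.4 mean [593.4 -20.2] size 34.7 22.0 ang 89.0 pca 88.7 zmed 60.0 n 103 px [333 181]
```

>>> carry_out:
  dr:
    - [0,0,0.4]
    - [0,0,0]
    - [0,0,0]
    - [0,0,0]
    - [0,0,0]
    - [0,0,0]
  translation:
    - [-0.5,-2.5,20]
    - [0,0,35]
    - [0,0,25]
    - [0,0,12]
    - [0,0,2]
    - [0,0,0]
  fingers: [1,1,1,1,1,1]

```text
clock: 16.75
ee_pos: [0.5129, -0.0751, 0.0371]
orientation: [0.0, 0.719, 0.695, 0.0]
contact_force: [-0.0, -0.7, -1.0]
width: 0.0202
grip_force: 59.0
```

>>> carry_out:
  dr:
    - [0,0,0]
    - [0,0,0]
    - [0,0,0]
    - [0,0,0]
    - [0,0,0]
    - [0,0,0]
    - [0,0,0]
    - [0,0,0]
  translation:
    - [0,0,1]
    - [0,0,0]
    - [0,0,0]
    - [0,0,0]
    - [0,0,-30]
    - [0,0,-50]
    - [0,0,-50]
    - [0,0,0]
  fingers: [1,1,0.2,0.2,0.2,0.2,0.2,0.2]

```text
clock: 17.75
ee_pos: [0.5144, -0.0755, 0.1688]
orientation: [0.002, 0.72, 0.694, 0.003]
contact_force: [0.6, 1.0, -1.1]
width: 0.0342
grip_force: 0.0
```

Run:
```python
from h import *
go(.6975,.049,.12,0)
im,d,P,S=bars("wrist")
x,y,z=P[...,0],P[...,1],P[...,2]
blobs(P,(x>.64)&(x<.75)&(y>-.18)&(y<.13)&(S>70)&(z>.015)&(z<.06)&(d>.18),60)
```

```text
at [ 0.5144 -0.0755  0.1688] yaw -2.0 f [ 0.6  1.  -1.1] w 0.0342 t 17.8
turn [ 0.4 -0.1 -2. ] = 1 x [ 0.4 -0.1 -2. ]  shift [124.5 183.1  48.8] = 5 x [24.9 36.6  9.8]
wrist bars
c 512.2 -75.9 mean [512.5 -68.9] size 150.2 21.8 ang 88.0 pca 88.2 zmed 61.8 n 4442 px [318 189]
c 591.5 -79.1 mean [590.2 -71.9] size 150.7 21.4 ang 88.3 pca 88.3 zmed 61.8 n 4523 px [414 188]
c 491.4 -182.9 mean [ 490.6 -181.8] size 11.4 6.1 ang -28.8 pca -9.3 zmed 60.3 n 147 px [299 305]
c 699.2 33.8 mean [698.   26.8] size 76.3 50.7 ang -89.4 pca -84.4 zmed 32.4 n 2853 px [551  49]
c 704.5 -68.6 mean [705.4 -68.3] size 20.9 14.0 ang 6.1 pca -1.7 zmed 47.6 n 319 px [540 175]
c 694.5 -126.3 mean [ 694.6 -127.6] size 57.0 17.3 ang -75.0 pca -85.1 zmed 32.0 n 428 px [509 229]
c 700.7 -159.5 mean [ 701.1 -159.3] size 53.5 16.4 ang 1.9 pca 5.3 zmed 47.3 n 585 px [518 268]
```

>>> carry_out:
  dr:
    - [0.4,0,-2]
    - [0,0,0]
    - [0,0,0]
    - [0,0,0]
    - [0,0,0]
    - [0,0,0]
    - [0,0,0]
  translation:
    - [0,0,0]
    - [25,36.6,0]
    - [25,36.6,5]
    - [25,36.6,10]
    - [25,36.6,14]
    - [24.5,36.6,14]
    - [0,0,0]
  fingers: [0.2,0.2,0.2,0.2,0.2,0.2,0.2]

```text
clock: 18.68
ee_pos: [0.6947, 0.0521, 0.1159]
orientation: [-0.004, 0.705, 0.709, -0.005]
contact_force: [-0.3, -0.4, -0.2]
width: 0.0342
grip_force: 0.0
```

```bash
cat >> h.py <<'E'
def chock(x0,x1,y0,y1,z0=.015,z1=.06,save=None):
    T=Twrist(); im,d=grab_frame("wrist"); P=cloud("wrist",im,d,T); x,y,z=P[...,0],P[...,1],P[...,2]
    S=cv2.cvtColor(im,cv2.COLOR_RGB2HSV)[...,1]
    if save: cv2.imwrite(save,im[:,:,::-1])
    r=(x>x0)&(x<x1)&(y>y0)&(y<y1)&(S>70)&(d>.1)
    print("all"); blobs(P,r&(z>z0)&(z<z1),150)
    print("web"); blobs(P,r&(z>z0+.011)&(z<z0+.019),100)
    print("tops"); blobs(P,r&(z>z0+.029)&(z<z0+.036),60)
    return P,im,d
E
python3 - <<'E'
from h import *
go(.6975,.049,.004,0)
chock(.63,.76,-.03,.14,save="pics/c1.png")
E
```

```text
at [0.6947 0.0521 0.1159] yaw 0.3 f [-0.3 -0.4 -0.2] w 0.0342 t 18.7
turn [-0.8  0.   0.3] = 1 x [-0.8  0.   0.3]  shift [ -3.1   2.8 111.9] = 3 x [-1.   0.9 37.3]
all
c 690.2 54.0 mean [694.   65.4] size 91.4 28.0 ang -86.4 pca -79.5 zmed 32.7 n 1859 px [314 200]
c 696.9 2.7 mean [697.1   2.8] size 43.5 14.9 ang 1.6 pca 0.8 zmed 47.3 n 939 px [326 269]
web
c 698.8 46.4 mean [699.   47.1] size 74.9 10.5 ang -89.1 pca -89.0 zmed 32.0 n 1090 px [329 210]
tops
c 684.2 92.1 mean [683.5  92.4] size 20.6 13.7 ang 1.0 pca 1.3 zmed 47.6 n 563 px [308 154]
c 684.8 2.6 mean [684.6   2.6] size 19.4 14.1 ang 2.1 pca 3.3 zmed 47.6 n 406 px [310 271]
c 711.2 3.0 mean [711.8   3. ] size 15.3 14.4 ang -0.1 pca -35.5 zmed 47.6 n 307 px [344 271]
```

View pics/c1.png

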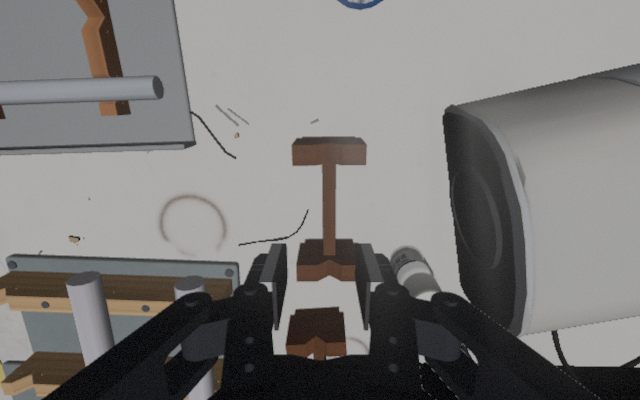

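>>> carry_out:
  dr:
    - [-0.8,0,-0.6]
    - [0,0,0]
    - [0,0,0]
    - [0,0,0]
    - [0,0,0]
    - [0,0,0]
    - [0,0,0]
    - [0,0,0]
  translation:
    - [-4.7,4.1,20]
    - [0,0,40]
    - [0,0,30]
    - [0,0,20]
    - [0,0,0]
    - [0,0,0]
    - [0,0,0]
    - [0,0,0]
  fingers: [0.2,0.2,0.2,0.2,0.4,1,1,1]
  grip_force: 50

```text
clock: 19.73
ee_pos: [0.7006, 0.0444, 0.0125]
orientation: [0.003, 0.704, 0.711, 0.003]
contact_force: [-1.4, -0.7, 5.8]
width: 0.0087
grip_force: 51.4
```

>>> carry_out:
  dr:
    - [0,0,0]
    - [0,0,0]
    - [0,0,0]
    - [0,0,0]
    - [0,0,0]
    - [0,0,0]
  translation:
    - [0,0,0]
    - [0,0,-20]
    - [0,0,-40]
    - [0,0,-45]
    - [0,0,-40]
    - [0,0,0]
  fingers: [1,1,1,1,1,1]

```text
clock: 20.48
ee_pos: [0.7005, 0.0444, 0.1612]
orientation: [0.004, 0.704, 0.711, 0.005]
contact_force: [-1.2, 0.2, -2.0]
width: 0.0089
grip_force: 50.4
```

Run:
```python
from h import *
go(.5526,-.0763,.12,-1.9)
chock(.63,.76,-.03,.14,z0=.155-.0,z1=.21,save="pics/c2.png")
```

```text
at [0.7005 0.0444 0.1612] yaw 0.6 f [-1.2  0.2 -2. ] w 0.0089 t 20.5
turn [ 0.8 -0.1  2.5] = 1 x [ 0.8 -0.1  2.5]  shift [-125.5 -143.8   41.2] = 4 x [-31.4 -36.   10.3]
all
c 699.4 52.8 mean [699.1  71.1] size 94.0 50.0 ang -89.4 pca -89.0 zmed 191.3 n 9123 px [321 259]
web
tops
c 698.8 92.4 mean [698.8  92.7] size 14.8 8.2 ang -85.6 pca -87.6 zmed 189.3 n 667 px [320 177]
c 699.9 8.4 mean [699.9   9.5] size 16.0 5.2 ang 2.9 pca 0.8 zmed 187.4 n 385 px [321 353]
```

>>> carry_out:
  dr:
    - [0,0,2.5]
    - [0,0,0]
    - [0,0,0]
    - [0,0,0]
    - [0,0,0]
    - [0,0,0]
    - [0,0,0]
    - [0,0,0]
  translation:
    - [0,0,0]
    - [-32,-36,0]
    - [-32,-36,0]
    - [-32,-36,0]
    - [-32,-36,0]
    - [0,0,40]
    - [0,0,0]
    - [0,0,0]
  fingers: [1,1,1,1,1,1,1,1]

```text
clock: 21.52
ee_pos: [0.5511, -0.0782, 0.1155]
orientation: [0.002, 0.719, 0.695, 0.002]
contact_force: [-0.0, 0.2, -0.3]
width: 0.0088
grip_force: 50.3
```

Run:
```python
from h import *
go(.5524,-.0793,.0585,-1.9)
P,im,d=chock(.49,.62,-.15,.0,z0=.112,z1=.17,save="pics/c2.png")
x,y,z=P[...,0],P[...,1],P[...,2]
r=(x>.49)&(x<.62)&(y>-.06)&(y<.0)&(d>.1)&(z>.09)
print(np.histogram(z[r],bins=np.arange(.09,.18,.005)))
S=cv2.cvtColor(im,cv2.COLOR_RGB2HSV)[...,1]
print("end block top");blobs(P,r&(z>.145)&(S>70),60)
bars("wrist")
```

```text
at [ 0.5511 -0.0782  0.1155] yaw -1.9 f [-0.   0.2 -0.3] w 0.0088 t 21.5
turn [ 0.4 -0.   0. ] = 1 x [ 0.4 -0.   0. ]  shift [-1.1  1.4 57. ] = 2 x [-0.5  0.7 28.5]
all
c 550.1 -69.7 mean [550.4 -49.2] size 94.2 50.1 ang 87.4 pca 90.0 zmed 144.6 n 10015 px [321 253]
web
c 547.1 -22.8 mean [546.7 -22.8] size 17.3 0.5 ang -1.9 pca -1.8 zmed 127.2 n 111 px [309 152]
tops
c 543.1 -29.5 mean [550.2 -28.8] size 31.1 14.4 ang -3.2 pca -27.3 zmed 144.9 n 1421 px [296 178]
c 549.0 -114.2 mean [ 549.1 -113.1] size 16.0 5.3 ang -2.3 pca -2.0 zmed 142.8 n 237 px [321 355]
(array([   0,    0,   10,  101,  183,  191,  214,  219,  705,  932,  930,
       1588, 3504,    0,    0,    0,    0]), array([0.09 , 0.095, 0.1  , 0.105, 0.11 , 0.115, 0.12 , 0.125, 0.13 ,
       0.135, 0.14 , 0.145, 0.15 , 0.155, 0.16 , 0.165, 0.17 , 0.175]))
end block top
c 538.2 -29.5 mean [537.8 -28.9] size 22.7 14.6 ang -1.8 pca -2.3 zmed 150.5 n 2490 px [282 181]
c 565.6 -30.4 mean [565.7 -30.2] size 22.6 14.4 ang -1.4 pca -1.7 zmed 150.7 n 2321 px [360 181]
wrist bars
c 512.6 -71.0 mean [513.3 -62.4] size 140.4 22.2 ang 88.4 pca 87.8 zmed 61.9 n 4568 px [261 198]
c 592.0 -73.7 mean [591.9 -66.6] size 139.4 21.6 ang 88.6 pca 88.5 zmed 61.9 n 4753 px [383 199]
c 381.0 -182.0 mean [ 380.9 -181.1] size 14.8 8.8 ang -46.7 pca -57.9 zmed 60.3 n 462 px [102 351]
```

View pics/c2.png

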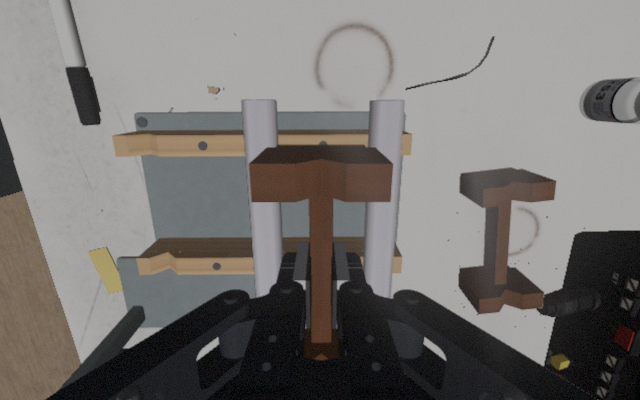

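The held chock hangs between the two seated bars (columns 262 and 385), with its block top at about column 320. It needs to go 1.8 mm further in x. Lowering.

>>> carry_out:
  dr:
    - [0,0,0]
    - [0,0,0]
    - [0,0,0]
    - [0,0,0]
    - [0,0,0]
  translation:
    - [-1.3,1.8,15]
    - [0,0,25]
    - [0,0,14]
    - [0,0,2]
    - [0,0,0]
  fingers: [1,1,1,1,1]

```text
clock: 22.25
ee_pos: [0.5529, -0.08, 0.0589]
orientation: [0.002, 0.719, 0.695, 0.003]
contact_force: [-0.6, -0.2, 0.3]
width: 0.0092
grip_force: 50.6
```

>>> carry_out:
  dr:
    - [0,0,0]
    - [0,0,0]
  translation:
    - [0,0,2]
    - [0,0,0]
  fingers: [1,1]

```text
clock: 22.5
ee_pos: [0.5533, -0.08, 0.0582]
orientation: [0.002, 0.719, 0.695, 0.003]
contact_force: [-5.5, 1.3, 10.8]
width: 0.009
grip_force: 52.3
```

>>> carry_out:
  dr:
    - [0,0,0]
    - [0,0,0]
    - [0,0,0]
    - [0,0,0]
    - [0,0,0]
    - [0,0,0]
    - [0,0,0]
    - [0,0,0]
  translation:
    - [0,0,0]
    - [0,0,0]
    - [0,0,0]
    - [0,0,-30]
    - [0,0,-40]
    - [0,0,-30]
    - [0,0,0]
    - [0,0,0]
  fingers: [0.55,0.55,0.55,0.55,0.55,0.2,0.2,0.2]

```text
clock: 23.5
ee_pos: [0.5519, -0.0798, 0.1563]
orientation: [0.002, 0.719, 0.695, 0.002]
contact_force: [0.1, 0.4, -0.2]
width: 0.0343
grip_force: 0.0
```

Run:
```python
from h import *
P,im,d=chock(.50,.60,-.16,.0,z0=.061,z1=.11)
x,y,z=P[...,0],P[...,1],P[...,2]
S=cv2.cvtColor(im,cv2.COLOR_RGB2HSV)[...,1]
bars("wrist")
print("chock2"); blobs(P,(x>.64)&(x<.75)&(y>-.2)&(y<0)&(S>70)&(z>.028)&(z<.06)&(d>.1),60)
print("black thing max z", [ (round(a,2),round(b,2),round(float(np.max(z[(abs(x-a)<.01)&(abs(y-b)<.01)],initial=0)),3)) for a in(.66,.68,.7,.72,.74,.76,.78) for b in (-.2,-.18,-.16)])
go(.694,-.112,.12,4)
```

```text
all
c 552.3 -76.6 mean [550.1 -78.5] size 104.1 49.1 ang 87.7 pca 89.6 zmed 88.7 n 4177 px [319 202]
web
c 546.5 -77.3 mean [551.8 -80. ] size 75.3 37.1 ang 87.5 pca 84.9 zmed 78.0 n 1390 px [314 202]
tops
c 539.6 -30.9 mean [539.3 -30.9] size 20.1 13.8 ang -2.7 pca -3.2 zmed 93.6 n 643 px [300 144]
c 566.2 -32.0 mean [564.9 -32.4] size 14.9 13.5 ang -1.3 pca -58.9 zmed 93.4 n 328 px [341 144]
c 536.2 -120.6 mean [ 536.  -120.2] size 19.9 14.6 ang -2.4 pca -3.2 zmed 93.5 n 478 px [302 266]
c 565.3 -121.8 mean [ 565.5 -121.5] size 19.2 15.1 ang -1.6 pca -9.1 zmed 93.5 n 453 px [341 266]
wrist bars
c 512.2 -75.5 mean [514.1 -56.3] size 148.6 22.3 ang 88.3 pca 88.4 zmed 61.8 n 4153 px [271 187]
c 592.5 -66.4 mean [591.7 -58.6] size 125.1 22.2 ang 88.3 pca 88.6 zmed 61.9 n 4031 px [373 175]
c 381.3 -181.8 mean [ 380.9 -181.3] size 14.7 8.4 ang -50.2 pca -59.3 zmed 60.7 n 309 px [131 317]
chock2
c 670.1 -71.8 mean [669.4 -71.7] size 13.6 10.5 ang -86.3 pca -81.5 zmed 47.7 n 171 px [464 181]
c 694.4 -131.6 mean [ 694.3 -137.1] size 42.6 9.0 ang -85.2 pca -81.4 zmed 32.0 n 269 px [476 238]
c 699.1 -159.4 mean [ 697.3 -159.7] size 54.5 16.4 ang 2.2 pca 4.3 zmed 47.5 n 646 px [484 273]
black thing max z [(0.66, -0.2, 0.016), (0.66, -0.18, 0.003), (0.66, -0.16, 0.003), (0.68, -0.2, 0.003), (0.68, -0.18, 0.003), (0.68, -0.16, 0.05), (0.7, -0.2, 0.003), (0.7, -0.18, 0.0), (0.7, -0.16, 0.049), (0.72, -0.2, 0.003), (0.72, -0.18, 0.05), (0.72, -0.16, 0.053), (0.74, -0.2, 0.003), (0.74, -0.18, 0.051), (0.74, -0.16, 0.052), (0.76, -0.2, 0.034), (0.76, -0.18, 0.046), (0.76, -0.16, 0.086), (0.78, -0.2, 0.111), (0.78, -0.18, 0.106), (0.78, -0.16, 0.1)]
at [ 0.5516 -0.0798  0.1559] yaw -1.9 f [-1.1  0.5 -0.3] w 0.0344 t 23.6
turn [ 0.3 -0.  -5.9] = 1 x [ 0.3 -0.  -5.9]  shift [-42.  139.8  35.9] = 4 x [-10.5  35.    9. ]
```

>>> carry_out:
  dr:
    - [0.3,0,-5.9]
    - [0,0,0]
    - [0,0,0]
    - [0,0,0]
    - [0,0,0]
    - [0,0,0]
    - [0,0,0]
  translation:
    - [0,0,0]
    - [-10.5,35,0]
    - [-10.5,35,0]
    - [-10.5,35,18]
    - [-10.5,35,18]
    - [0,0,0]
    - [0,0,0]
  fingers: [0.2,0.2,0.2,0.2,0.2,0.2,0.2]

```text
clock: 24.48
ee_pos: [0.6941, -0.1124, 0.1206]
orientation: [0.0, 0.682, 0.731, 0.0]
contact_force: [-0.4, -0.1, 0.2]
width: 0.0339
grip_force: 0.0
```

Run:
```python
from h import *
go(.694,-.112,.006,5)
chock(.63,.76,-.2,-.04)
```

```text
at [ 0.6941 -0.1124  0.1206] yaw 4.0 f [-0.4 -0.1  0.2] w 0.0339 t 24.5
turn [ 0.  0. -1.] = 1 x [ 0.  0. -1.]  shift [ 4.000e-01 -1.000e-01  1.146e+02] = 3 x [ 0.1 -0.  38.2]
all
c 684.3 -108.8 mean [687.8 -95.2] size 90.2 32.4 ang -85.8 pca -77.2 zmed 32.9 n 1973 px [308 195]
c 697.4 -159.5 mean [ 697.2 -159.5] size 48.8 15.0 ang 4.8 pca 4.8 zmed 47.3 n 1026 px [322 265]
web
c 693.2 -115.6 mean [ 693.6 -115.3] size 75.4 10.5 ang -84.1 pca -85.1 zmed 32.0 n 1075 px [321 204]
tops
c 675.3 -71.2 mean [674.8 -71.3] size 20.0 13.6 ang 4.3 pca 3.5 zmed 47.5 n 550 px [299 150]
c 682.7 -160.6 mean [ 682.5 -160.7] size 19.3 15.0 ang 3.6 pca 5.2 zmed 47.5 n 411 px [303 266]
c 711.7 -158.3 mean [ 712.  -158.2] size 20.1 14.8 ang 3.9 pca -0.1 zmed 47.5 n 412 px [340 265]
```

>>> carry_out:
  dr:
    - [0,0,-1]
    - [0,0,0]
    - [0,0,0]
    - [0,0,0]
    - [0,0,0]
    - [0,0,0]
    - [0,0,0]
    - [0,0,0]
  translation:
    - [-3.1,-1,20]
    - [0,0,35]
    - [0,0,35]
    - [0,0,22]
    - [0,0,0]
    - [0,0,0]
    - [0,0,0]
    - [0,0,0]
  fingers: [0.2,0.2,0.2,0.2,0.3,1,1,1]
  grip_force: 50

```text
clock: 25.52
ee_pos: [0.6953, -0.1155, 0.0109]
orientation: [0.002, 0.676, 0.737, 0.001]
contact_force: [0.5, 0.2, 6.6]
width: 0.0088
grip_force: 52.5
```

>>> carry_out:
  dr:
    - [0,0,0]
    - [0,0,0]
    - [0,0,0]
    - [0,0,0]
    - [0,0,0]
    - [0,0,0]
  translation:
    - [0,0,0]
    - [0,0,-20]
    - [0,0,-40]
    - [0,0,-45]
    - [0,0,-40]
    - [0,0,0]
  fingers: [1,1,1,1,1,1]

```text
clock: 26.28
ee_pos: [0.6957, -0.116, 0.1595]
orientation: [0.003, 0.676, 0.737, 0.003]
contact_force: [0.4, -0.4, -1.9]
width: 0.0087
grip_force: 51.4
```

Run:
```python
from h import *
go(.4726,-.0737,.15,-1.9)
```

```text
at [ 0.6957 -0.116   0.1595] yaw 5.0 f [ 0.4 -0.4 -1.9] w 0.0087 t 26.3
turn [0.5 0.  6.9] = 1 x [0.5 0.  6.9]  shift [  34.9 -224.4    9.5] = 5 x [  7.  -44.9   1.9]
```

>>> carry_out:
  dr:
    - [0,0,6.9]
    - [0,0,0]
    - [0,0,0]
    - [0,0,0]
    - [0,0,0]
    - [0,0,0]
    - [0,0,0]
    - [0,0,0]
  translation:
    - [0,0,0]
    - [7,-45,0]
    - [7,-45,0]
    - [7,-45,0]
    - [7,-45,0]
    - [7,-45,0]
    - [0,0,35]
    - [0,0,0]
  fingers: [1,1,1,1,1,1,1,1]

```text
clock: 27.28
ee_pos: [0.4685, -0.0724, 0.1176]
orientation: [-0.001, 0.719, 0.695, -0.0]
contact_force: [-0.3, -0.5, -0.1]
width: 0.0089
grip_force: 51.3
```

Run:
```python
from h import *
go(.4726,-.0737,.057,-1.9)
T=Twrist(); im,d=grab_frame("wrist"); P=cloud("wrist",im,d,T); x,y,z=P[...,0],P[...,1],P[...,2]; S=cv2.cvtColor(im,cv2.COLOR_RGB2HSV)[...,1]
cv2.imwrite("pics/c3.png",im[:,:,::-1])
r=(x>.42)&(x<.53)&(y>-.08)&(y<.0)&(d>.1)&(S>70)
print("held all"); blobs(P,r&(z>.11),100)
print("held tops"); blobs(P,r&(z>.15),60)
bars("wrist")
print("chock1 tops"); blobs(P,(x>.51)&(x<.61)&(y>-.16)&(y<.01)&(d>.1)&(S>70)&(z>.09)&(z<.1),60)
print("lands"); blobs(P,(S>60)&(z>.0435)&(z<.0485)&(x>.38)&(x<.64)&(y<0.02)&(y>-.18),60)
```

```text
at [ 0.4685 -0.0724  0.1176] yaw -1.9 f [-0.3 -0.5 -0.1] w 0.0089 t 27.3
turn [-0.1 -0.  -0. ] = 1 x [-0.1 -0.  -0. ]  shift [-1.1  4.2 60.6] = 2 x [-0.6  2.1 30.3]
held all
c 468.5 -49.8 mean [468.2 -33.2] size 60.6 50.4 ang 88.0 pca -82.2 zmed 151.3 n 8495 px [321 229]
held tops
c 455.0 -26.2 mean [455.  -25.9] size 21.4 14.5 ang -2.1 pca -0.8 zmed 154.5 n 2320 px [280 189]
c 483.8 -27.2 mean [484.  -27.1] size 21.6 14.6 ang -0.7 pca -2.7 zmed 154.4 n 2250 px [361 189]
wrist bars
c 511.9 -70.3 mean [511.9 -63.3] size 138.4 20.9 ang 88.3 pca 88.3 zmed 61.9 n 4727 px [385 201]
c 578.0 -78.4 mean [588.7 -64.7] size 149.5 50.9 ang 89.4 pca 89.5 zmed 61.7 n 5449 px [495 208]
c 535.4 -26.7 mean [534.6 -27.7] size 23.5 11.0 ang 34.5 pca 32.0 zmed 63.5 n 174 px [427 152]
c 547.6 -79.9 mean [547.6 -74.9] size 67.8 1.6 ang 88.0 pca 88.0 zmed 65.0 n 472 px [439 223]
c 378.5 -178.5 mean [ 378.5 -178.3] size 9.5 3.6 ang -12.4 pca -3.7 zmed 60.4 n 128 px [209 346]
chock1 tops
c 539.3 -31.2 mean [538.5 -31. ] size 20.4 14.1 ang -2.9 pca -2.6 zmed 93.7 n 872 px [450 162]
c 565.6 -33.7 mean [565.9 
[... 341 characters left out ...]
 46.8 n 386 px [251 149]
c 471.8 -26.3 mean [472.7 -25.4] size 63.4 9.1 ang -1.9 pca -2.4 zmed 47.0 n 1014 px [325 145]
c 532.2 -30.6 mean [529.8 -29.5] size 14.3 11.6 ang 87.3 pca 74.1 zmed 47.0 n 174 px [414 149]
c 566.1 -25.1 mean [567.1 -25. ] size 36.8 1.5 ang -2.5 pca -2.7 zmed 47.0 n 102 px [465 139]
c 418.9 -117.0 mean [ 418.6 -116.7] size 15.1 13.3 ang 86.1 pca -82.1 zmed 46.6 n 304 px [259 266]
c 498.8 -119.3 mean [ 499.2 -117.5] size 13.9 4.4 ang 88.6 pca -84.1 zmed 46.9 n 83 px [364 266]
c 535.4 -115.4 mean [ 532.9 -116.6] size 30.2 13.9 ang 28.5 pca 17.2 zmed 46.7 n 232 px [415 266]
c 576.5 -116.8 mean [ 577.4 -116.5] size 11.6 5.8 ang -11.8 pca -16.1 zmed 46.8 n 99 px [467 261]
```

>>> carry_out:
  dr:
    - [0,0,0]
    - [0,0,0]
    - [0,0,0]
    - [0,0,0]
    - [0,0,0]
  translation:
    - [-1.9,4.5,15]
    - [0,0,25]
    - [0,0,15]
    - [0,0,4]
    - [0,0,0]
  fingers: [1,1,1,1,1]

```text
clock: 28.0
ee_pos: [0.4752, -0.0749, 0.0602]
orientation: [0.001, 0.719, 0.695, 0.001]
contact_force: [0.2, -0.0, -0.7]
width: 0.0092
grip_force: 51.3
```

>>> carry_out:
  dr:
    - [0,0,0]
    - [0,0,0]
  translation:
    - [0,0,2]
    - [0,0,0]
  fingers: [1,1]

```text
clock: 28.25
ee_pos: [0.4751, -0.0747, 0.0581]
orientation: [0.001, 0.719, 0.695, 0.001]
contact_force: [0.3, 0.0, -1.4]
width: 0.0087
grip_force: 51.3
```

>>> carry_out:
  dr:
    - [0,0,0]
    - [0,0,0]
    - [0,0,0]
  translation:
    - [0.5,-2,0]
    - [0,0,2]
    - [0,0,0]
  fingers: [1,1,1]

```text
clock: 28.62
ee_pos: [0.4729, -0.0741, 0.0567]
orientation: [0.0, 0.719, 0.695, 0.001]
contact_force: [-7.7, 0.6, 18.4]
width: 0.009
grip_force: 53.9
```

>>> carry_out:
  dr:
    - [0,0,0]
    - [0,0,0]
    - [0,0,0]
    - [0,0,0]
    - [0,0,0]
    - [0,0,0]
    - [0,0,0]
    - [0,0,0]
  translation:
    - [0,0,-0.5]
    - [0,0,0]
    - [0,0,0]
    - [0,0,-30]
    - [0,0,-40]
    - [0,0,-30]
    - [0,0,0]
    - [0,0,0]
  fingers: [0.55,0.55,0.55,0.55,0.55,0.2,0.2,0.2]

```text
clock: 29.62
ee_pos: [0.4724, -0.0741, 0.1557]
orientation: [0.0, 0.719, 0.695, 0.001]
contact_force: [-0.5, -0.2, 0.2]
width: 0.0339
grip_force: 0.0
```

Run:
```python
from h import *
P,im,d=chock(.43,.60,-.16,.0,z0=.061,z1=.11,save="pics/c4.png")
bars("wrist")
im,d=grab_frame("top"); P=cloud("top",im,d); x,y,z=P[...,0],P[...,1],P[...,2]
S=cv2.cvtColor(im,cv2.COLOR_RGB2HSV)[...,1]
print("top thin"); blobs(P,(x>.38)&(x<.585)&(y>.12)&(y<.355)&(S<60)&(z>.026)&(z<.06),100)
go(.483,.1315,.15,92.2)
```

```text
all
c 472.3 -73.6 mean [471.3 -76.3] size 104.7 49.9 ang 87.9 pca 88.7 zmed 88.6 n 4819 px [321 206]
c 552.5 -76.6 mean [550.1 -77.6] size 104.3 50.8 ang 88.0 pca 89.2 zmed 88.8 n 4266 px [432 206]
web
c 472.4 -74.6 mean [471.9 -79.2] size 75.4 49.1 ang 87.7 pca 87.5 zmed 78.0 n 1429 px [321 206]
c 542.7 -78.1 mean [551.3 -79.7] size 75.1 32.0 ang -89.7 pca 84.3 zmed 78.0 n 1367 px [417 206]
tops
c 459.0 -27.7 mean [458.7 -27.6] size 20.1 14.0 ang -2.8 pca -4.4 zmed 93.5 n 660 px [299 148]
c 488.3 -28.8 mean [487.8 -29.1] size 20.3 13.7 ang -2.7 pca -4.7 zmed 93.5 n 559 px [344 148]
c 539.1 -31.1 mean [538.2 -31.1] size 20.1 14.0 ang -2.9 pca -6.2 zmed 93.6 n 616 px [421 148]
c 565.2 -31.9 mean [564.3 -32.2] size 14.1 12.8 ang 87.3 pca -79.0 zmed 93.3 n 397 px [460 149]
c 455.9 -117.6 mean [ 455.7 -117.1] size 20.4 15.1 ang -1.1 pca -4.2 zmed 93.5 n 509 px [301 269]
c 485.1 -118.6 mean [ 485.6 -117.9] size 20.0 14.8 ang -1.2 pca 2.2 zmed 93.5 n 488 px [341 269]
c 536.0 -120.7 mean [ 535.3 -120.1] size 20.7 14.8 ang -3.4 pca -1.1 zmed 93.6 n 470 px [409 270]
c 565.6 -121.9 mean [ 565.6 -121.7] size 21.3 14.3 ang -2.0 pca -1.0 zmed 93.6 n 493 px [450 270]
wrist bars
c 512.7 -61.9 mean [511.7 -54.3] size 121.8 22.2 ang 88.3 pca 88.7 zmed 61.8 n 3953 px [373 177]
c 584.3 -78.4 mean [589.7 -68.6] size 150.2 36.4 ang 87.7 pca 88.5 zmed 61.8 n 4302 px [467 193]
c 481.6 -21.6 mean [482.3 -21.7] size 32.5 0.3 ang -1.8 pca -1.9 zmed 62.8 n 111 px [332 132]
c 547.8 -70.0 mean [547.9 -67.8] size 51.8 1.2 ang 87.6 pca 88.0 zmed 63.7 n 232 px [420 193]
c 488.3 -183.5 mean [ 489.7 -181.8] size 12.6 7.2 ang 32.4 pca 7.6 zmed 60.8 n 171 px [346 315]
top thin
c 482.6 133.3 mean [483.2 133.5] size 188.8 15.7 ang 2.3 pca 2.4 zmed 30.1 n 342 px [276 223]
at [ 0.4722 -0.0743  0.1554] yaw -1.9 f [-0.1 -0.8 -1.1] w 0.0341 t 29.8
turn [ -0.    0.  -94.1] = 10 x [-0.   0.  -9.4]  shift [-18.7 205.2   5.4] = 5 x [-3.7 41.   1.1]
```

View pics/c4.png

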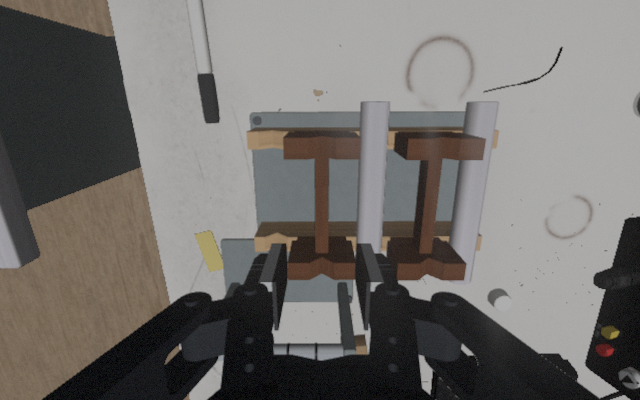

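Both chocks now stand between the lanes, at columns 321 and 432, with the thick bars at columns 372 and 475. The thin bar is next.

>>> carry_out:
  dr:
    - [0,0,-10.4]
    - [0,0,-10.4]
    - [0,0,-10.4]
    - [0,0,-10.4]
    - [0,0,-10.4]
    - [0,0,-10.4]
    - [0,0,-10.4]
    - [0,0,-10.4]
  translation:
    - [0,0,0]
    - [0,0,0]
    - [0,0,0]
    - [0,0,0]
    - [0,0,0]
    - [0,0,0]
    - [0,0,0]
    - [0,0,0]
  fingers: [0.2,0.2,0.2,0.2,0.2,0.2,0.2,0.2]

```text
clock: 30.78
ee_pos: [0.4723, -0.0743, 0.1556]
orientation: [0.0, 0.073, 0.997, -0.0]
contact_force: [0.5, 0.1, 0.2]
width: 0.0341
grip_force: 0.0
```

>>> carry_out:
  dr:
    - [0,0,-5.4]
    - [0,0,-5.5]
    - [0,0,0]
    - [0,0,0]
    - [0,0,0]
    - [0,0,0]
    - [0,0,0]
    - [0,0,0]
  translation:
    - [0,0,0]
    - [0,0,0]
    - [-4.5,51,0]
    - [-4.5,51,0]
    - [-4.5,51,30]
    - [-4.5,51,40]
    - [0,0,0]
    - [0,0,0]
  fingers: [0.2,0.2,0.2,0.2,0.2,0.2,0.2,0.2]

```text
clock: 31.78
ee_pos: [0.4829, 0.1275, 0.0874]
orientation: [0.0, -0.019, 1.0, -0.001]
contact_force: [0.0, -0.0, 0.3]
width: 0.0346
grip_force: 0.0
```

Run:
```python
from h import *
go(.483,.1315,.008,92.2)
T=Twrist(); im,d=grab_frame("wrist"); np.savez("w5.npz",im=im,d=d,T=T)
P=cloud("wrist",im,d,T); x,y,z=P[...,0],P[...,1],P[...,2]
S=cv2.cvtColor(im,cv2.COLOR_RGB2HSV)[...,1]
blobs(P,(x>.38)&(x<.585)&(y>.11)&(y<.16)&(S<60)&(z>.022)&(z<.045)&(d>.1),100)
```

```text
at [0.4829 0.1275 0.0874] yaw 92.2 f [ 0.  -0.   0.3] w 0.0346 t 31.8
turn [-0.1  0.  -0. ] = 1 x [-0.1  0.  -0. ]  shift [-0.3  4.  79.4] = 2 x [-0.2  2.  39.7]
c 483.3 131.7 mean [469.8 130.8] size 190.9 16.4 ang 2.2 pca 2.2 zmed 31.0 n 6165 px [328 201]
```

>>> carry_out:
  dr:
    - [0,0,0]
    - [0,0,0]
    - [0,0,0]
    - [0,0,0]
    - [0,0,0]
    - [0,0,0]
    - [0,0,0]
    - [0,0,0]
  translation:
    - [-0.3,4,30]
    - [0,0,30]
    - [0,0,19]
    - [0,0,0]
    - [0,0,0]
    - [0,0,0]
    - [0,0,0]
    - [0,0,0]
  fingers: [0.2,0.2,0.2,0.2,1,1,1,1]
  grip_force: 70

```text
clock: 32.83
ee_pos: [0.4842, 0.132, 0.0102]
orientation: [0.002, -0.019, 1.0, 0.0]
contact_force: [-1.5, -2.5, 8.8]
width: 0.0131
grip_force: 68.4
```

>>> carry_out:
  dr:
    - [0,0,0]
    - [0,0,0]
    - [0,0,0]
    - [0,0,0]
    - [0,0,0]
  translation:
    - [0,0,-20]
    - [0,0,-40]
    - [0,0,-50]
    - [0,0,-55]
    - [0,0,0]
  fingers: [1,1,1,1,1]

```text
clock: 33.45
ee_pos: [0.4853, 0.1331, 0.1784]
orientation: [0.004, -0.019, 1.0, 0.002]
contact_force: [0.0, 0.1, -3.2]
width: 0.0136
grip_force: 68.8
```

>>> carry_out:
  dr:
    - [0,0,10.4]
    - [0,0,10.4]
    - [0,0,10.4]
    - [0,0,10.4]
    - [0,0,10.4]
    - [0,0,10.4]
    - [0,0,10.4]
    - [0,0,10.4]
  translation:
    - [0,0,0]
    - [0,0,0]
    - [0,0,0]
    - [0,0,0]
    - [0,0,0]
    - [0,0,0]
    - [0,0,0]
    - [0,0,0]
  fingers: [1,1,1,1,1,1,1,1]

```text
clock: 34.45
ee_pos: [0.4823, 0.1321, 0.1728]
orientation: [0.0, 0.652, 0.758, 0.0]
contact_force: [0.3, 0.5, -1.8]
width: 0.0137
grip_force: 68.7
```

Run:
```python
from h import *
go(.5526,-.0763,.15,-1.9)
```

```text
at [0.4823 0.1321 0.1728] yaw 8.6 f [ 0.3  0.5 -1.8] w 0.0137 t 34.5
turn [ 0.   0.  10.5] = 2 x [0.  0.  5.3]  shift [-206.    77.2   22.8] = 5 x [-41.2  15.4   4.6]
```

>>> carry_out:
  dr:
    - [0,0,5.3]
    - [0,0,5.3]
    - [0,0,0]
    - [0,0,0]
    - [0,0,0]
    - [0,0,0]
    - [0,0,0]
    - [0,0,0]
  translation:
    - [0,0,0]
    - [0,0,0]
    - [-51,19,0]
    - [-51,19,0]
    - [-51,19,0]
    - [-51,19,0]
    - [0,0,20]
    - [0,0,0]
  fingers: [1,1,1,1,1,1,1,1]

```text
clock: 35.45
ee_pos: [0.5517, -0.0739, 0.1519]
orientation: [-0.001, 0.717, 0.697, -0.001]
contact_force: [-0.1, 0.2, -2.1]
width: 0.0136
grip_force: 68.8
```

Run:
```python
from h import *
go(.5526,-.0763,.081,-1.9)
T=Twrist(); im,d=grab_frame("wrist"); P=cloud("wrist",im,d,T); x,y,z=P[...,0],P[...,1],P[...,2]; S=cv2.cvtColor(im,cv2.COLOR_RGB2HSV)[...,1]
cv2.imwrite("pics/t1.png",im[:,:,::-1])
print("held"); blobs(P,(S<60)&(z>.155)&(z<.19)&(d>.05)&(y>-.03),100)
print("chock tops"); blobs(P,(x>.43)&(x<.61)&(y>-.16)&(y<.01)&(d>.1)&(S>70)&(z>.09)&(z<.1),60)
bars("wrist")
```

```text
at [ 0.5517 -0.0739  0.1519] yaw -1.7 f [-0.1  0.2 -2.1] w 0.0136 t 35.5
turn [-0.1  0.   0.2] = 1 x [-0.1  0.   0.2]  shift [-2.4  1.  70.9] = 2 x [-1.2  0.5 35.4]
held
c 553.1 -4.2 mean [553.2  -2.6] size 51.9 16.0 ang 88.3 pca 88.2 zmed 172.7 n 5644 px [321 114]
chock tops
c 458.9 -27.8 mean [459.2 -27.6] size 21.0 14.2 ang -2.0 pca -5.6 zmed 93.5 n 720 px [176 152]
c 488.7 -28.8 mean [489.7 -28.7] size 20.6 14.0 ang -2.1 pca -0.5 zmed 93.6 n 652 px [223 152]
c 534.5 -30.7 mean [534.6 -30.7] size 13.7 10.0 ang 88.6 pca 90.0 zmed 93.7 n 336 px [293 154]
c 456.1 -117.6 mean [ 456.3 -116.9] size 20.4 14.9 ang -1.3 pca -3.9 zmed 93.4 n 540 px [193 275]
c 485.7 -118.4 mean [ 486.8 -117.7] size 20.5 14.9 ang -1.7 pca -1.9 zmed 93.5 n 497 px [233 275]
wrist bars
c 512.3 -74.4 mean [513.7 -60. ] size 148.2 22.1 ang 88.2 pca 87.1 zmed 61.9 n 4417 px [270 195]
c 592.2 -78.0 mean [591.8 -64.1] size 148.1 22.2 ang 88.4 pca 89.4 zmed 61.9 n 4359 px [373 197]
c 380.9 -181.9 mean [ 381.  -181.3] size 14.5 8.6 ang -48.1 pca -59.6 zmed 60.7 n 317 px [131 324]
```

>>> carry_out:
  dr:
    - [0,0,0.2]
    - [0,0,0]
    - [0,0,0]
    - [0,0,0]
    - [0,0,0]
  translation:
    - [-3.2,1.2,20]
    - [0,0,30]
    - [0,0,14]
    - [0,0,2]
    - [0,0,0]
  fingers: [1,1,1,1,1]

```text
clock: 36.17
ee_pos: [0.5549, -0.077, 0.0886]
orientation: [0.001, 0.718, 0.696, 0.001]
contact_force: [-0.8, -0.1, -2.2]
width: 0.0138
grip_force: 68.8
```

>>> carry_out:
  dr:
    - [0,0,0]
    - [0,0,0]
  translation:
    - [0,0,2]
    - [0,0,0]
  fingers: [1,1]

```text
clock: 36.42
ee_pos: [0.5547, -0.0769, 0.0863]
orientation: [0.001, 0.718, 0.696, 0.001]
contact_force: [1.8, -0.4, -1.8]
width: 0.0137
grip_force: 68.8
```

>>> carry_out:
  dr:
    - [0,0,0]
    - [0,0,0]
    - [0,0,0]
  translation:
    - [0,-1.5,0]
    - [0,0,3]
    - [0,0,0]
  fingers: [1,1,1]

```text
clock: 36.8
ee_pos: [0.5529, -0.0768, 0.0828]
orientation: [0.0, 0.718, 0.696, 0.001]
contact_force: [-0.6, 0.5, -2.4]
width: 0.0137
grip_force: 68.8
```

>>> carry_out:
  dr:
    - [0,0,0]
    - [0,0,0]
  translation:
    - [0,0,1]
    - [0,0,0]
  fingers: [1,1]

```text
clock: 37.05
ee_pos: [0.5533, -0.0769, 0.0822]
orientation: [0.001, 0.718, 0.696, 0.001]
contact_force: [0.8, 0.6, -0.0]
width: 0.0137
grip_force: 69.2
```

>>> carry_out:
  dr:
    - [0,0,0]
    - [0,0,0]
    - [0,0,0]
    - [0,0,0]
    - [0,0,0]
    - [0,0,0]
    - [0,0,0]
    - [0,0,0]
  translation:
    - [0,0,0.5]
    - [0,0,0]
    - [0,0,0]
    - [0,0,0]
    - [0,0,-20]
    - [0,0,-40]
    - [0,0,-40]
    - [0,0,0]
  fingers: [1,0.4,0.4,0.4,0.4,0.4,0.4,0.4]

```text
clock: 38.05
ee_pos: [0.5546, -0.0774, 0.1857]
orientation: [0.002, 0.718, 0.696, 0.003]
contact_force: [-0.1, 0.4, -1.3]
width: 0.0257
grip_force: 0.0
```

```bash
cat >> h.py <<'E'
def check():
    T=Twrist(); im,d=grab_frame("wrist"); P=cloud("wrist",im,d,T); x,y,z=P[...,0],P[...,1],P[...,2]; S=cv2.cvtColor(im,cv2.COLOR_RGB2HSV)[...,1]
    r=(x>.36)&(x<.66)&(y<0.05)&(y>-.2)&(d>.1)
    print("thin"); blobs(P,r&(S<60)&(z>.094)&(z<.11),150)
    print("thick"); blobs(P,r&(S<60)&(z>.054)&(z<.067),300)
    print("chock tops"); blobs(P,r&(S>70)&(z>.09)&(z<.1),60)
    return P,im,d
E
python3 - <<'E'
from h import *
P,im,d=check(); cv2.imwrite("pics/t2.png",im[:,:,::-1]); np.savez("t2.npz",P=P,im=im)
im,d=grab_frame("top"); P=cloud("top",im,d); x,y,z=P[...,0],P[...,1],P[...,2]
print("knob top"); blobs(P,(x>.36)&(x<.52)&(y<-.15)&(y>-.22)&(z>.115)&(z<.15),8)
go(.402,-.186,.2,-1.9)
E
```

```text
thin
c 552.7 -76.3 mean [553.  -64.8] size 189.5 16.4 ang 88.0 pca 88.0 zmed 102.6 n 5018 px [318 189]
c 399.6 -174.5 mean [ 399.  -175.2] size 64.7 19.0 ang 30.5 pca 31.5 zmed 101.3 n 917 px [143 315]
thick
c 512.6 -70.4 mean [513.5 -61.6] size 140.5 21.7 ang 88.2 pca 87.8 zmed 61.9 n 3556 px [272 177]
c 592.2 -72.4 mean [591.7 -64. ] size 136.2 21.5 ang 88.3 pca 88.7 zmed 61.8 n 3424 px [363 176]
chock tops
c 459.2 -27.8 mean [459.2 -27.6] size 21.6 14.0 ang -1.8 pca -2.9 zmed 93.5 n 548 px [189 141]
c 488.6 -28.8 mean [489.6 -28.7] size 20.8 13.9 ang -1.7 pca -2.1 zmed 93.6 n 505 px [230 141]
c 537.5 -31.0 mean [537.6 -31.1] size 16.1 14.0 ang -2.1 pca -2.5 zmed 93.7 n 425 px [295 142]
c 567.6 -32.2 mean [566.2 -32.4] size 13.4 8.9 ang 88.1 pca -86.7 zmed 93.8 n 134 px [336 142]
c 456.0 -117.7 mean [ 456.2 -117.3] size 20.0 14.8 ang -2.3 pca -0.3 zmed 93.3 n 417 px [203 251]
c 485.7 -118.4 mean [ 486.6 -117.9] size 20.2 14.3 ang -2.2 pca -3.1 zmed 93.4 n 385 px [239 250]
c 537.6 -120.3 mean [ 537.6 -120.5] size 15.7 10.8 ang 87.5 pca 85.5 zmed 93.6 n 221 px [302 251]
c 567.2 -121.8 mean [ 567.1 -121.9] size 15.0 14.2 ang 88.7 pca -38.1 zmed 93.7 n 286 px [338 251]
knob top
c 420.8 -185.5 mean [ 420.6 -184.5] size 14.5 12.5 ang -87.1 pca -75.1 zmed 136.2 n 35 px [398 248]
at [ 0.553  -0.0769  0.1823] yaw -1.8 f [ 0.2 -0.2 -0.6] w 0.0258 t 38.1
turn [ 0.2 -0.   0.1] = 1 x [ 0.2 -0.   0.1]  shift [-114.1 -147.3  -17.7] = 4 x [-28.5 -36.8  -4.4]
```

View pics/t2.png

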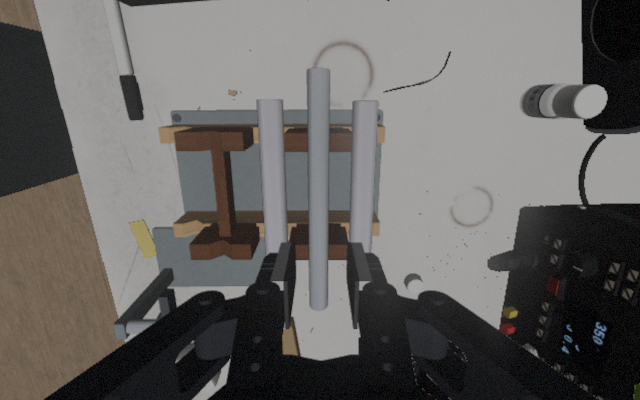

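The thin bar is seated on the far chock (column 318), and the collar knob is near (398,248) in the top view. Moving over to the collar.

>>> carry_out:
  dr:
    - [0.2,0,0]
    - [0,0,0]
    - [0,0,0]
    - [0,0,0]
    - [0,0,0]
    - [0,0,0]
  translation:
    - [-28.6,-32.5,-5]
    - [-28.6,-32.5,0]
    - [-28.6,-32.5,0]
    - [-28.6,-32.5,5]
    - [0,0,0]
    - [0,0,0]
  fingers: [0.2,0.2,0.2,0.2,0.2,0.2]

```text
clock: 38.9
ee_pos: [0.4193, -0.1866, 0.1813]
orientation: [-0.001, 0.718, 0.696, -0.001]
contact_force: [-0.1, -0.1, 0.9]
width: 0.0342
grip_force: 0.0
```

Run:
```python
from h import *
go(.4195,-.187,.114,-1.9)
T=Twrist(); im,d=grab_frame("wrist"); P=cloud("wrist",im,d,T); x,y,z=P[...,0],P[...,1],P[...,2]
cv2.imwrite("pics/k1.png",im[:,:,::-1]); np.savez("k1.npz",im=im,d=d,T=T)
r=(x>.36)&(x<.52)&(y<-.12)&(y>-.24)&(d>.08)
print("knob"); blobs(P,r&(z>.13)&(z<.145),30)
print("collar/rod"); blobs(P,r&(z>.094)&(z<.115),30)
```

```text
at [ 0.4193 -0.1866  0.1813] yaw -1.8 f [-0.1 -0.1  0.9] w 0.0342 t 38.9
turn [-0.1 -0.   0.1] = 1 x [-0.1 -0.   0.1]  shift [-0.4  0.2 67.3] = 2 x [-0.2  0.1 33.6]
knob
c 419.4 -187.1 mean [ 419.6 -185.9] size 14.4 14.4 ang 86.7 pca 89.5 zmed 137.7 n 463 px [322 223]
collar/rod
c 483.6 -122.7 mean [ 483.6 -122. ] size 8.4 5.1 ang 4.8 pca 11.6 zmed 94.4 n 34 px [410 114]
c 435.2 -176.6 mean [ 432.3 -182.9] size 121.7 44.3 ang -4.8 pca -3.8 zmed 101.9 n 3224 px [342 191]
```

View pics/k1.png

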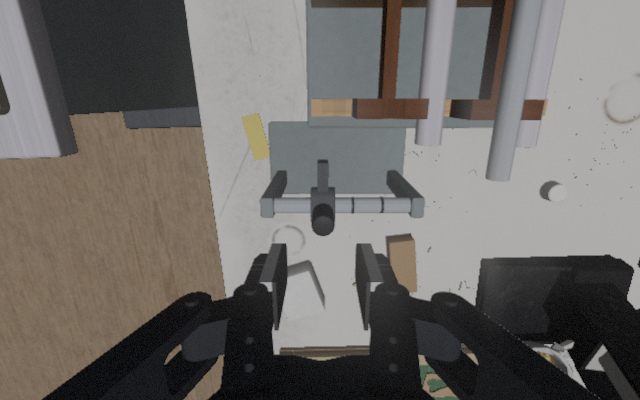

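The knob is at (322,223) and the rings are on the rod at about (353,206) and (382,206). I'll measure the ring midpoint.

Run:
```python
from h import *
D=np.load("k1.npz"); im,T=D["im"],D["T"]
g=im[201:210].mean((0,2)); print(dict(zip(range(336,415),g[336:415].astype(int))))
lo=100-g; 
for a,b in((347,360),(376,390)):
    base=np.median(g[340:410]); w=np.clip(base-20-g[a:b],0,None); u=(w*np.arange(a,b)).sum()/w.sum(); print(u,plane("wrist",[u,205],.100,T),plane("wrist",[u,205],.095,T))
```

```text
{336: np.int64(149), 337: np.int64(148), 338: np.int64(149), 339: np.int64(148), 340: np.int64(149), 341: np.int64(149), 342: np.int64(148), 343: np.int64(148), 344: np.int64(149), 345: np.int64(148), 346: np.int64(148), 347: np.int64(149), 348: np.int64(148), 349: np.int64(148), 350: np.int64(148), 351: np.int64(123), 352: np.int64(85), 353: np.int64(71), 354: np.int64(121), 355: np.int64(144), 356: np.int64(148), 357: np.int64(148), 358: np.int64(147), 359: np.int64(148), 360: np.int64(147), 361: np.int64(148), 362: np.int64(148), 363: np.int64(148), 364: np.int64(148), 365: np.int64(148), 366: np.int64(149), 367: np.int64(149), 368: np.int64(148), 369: np.int64(148), 370: np.int64(149), 371: np.int64(148), 372: np.int64(148), 373: np.int64(149), 374: np.int64(148), 375: np.int64(148), 376: np.int64(149), 377: np.int64(148), 378: np.int64(149), 379: np.int64(148), 380: np.int64(148), 381: np.int64(108), 382: np.int64(71), 383: np.int64(83), 384: np.int64(133), 385: np.int64(150), 386: np.int64(149), 387: np.int64(149), 388: np.int64(149), 389: np.int64(149), 390: np.int64(149), 391: np.int64(149), 392: np.int64(149), 393: np.int64(149), 394: np.int64(149), 395: np.int64(150), 396: np.int64(149), 397: np.int64(150), 398: np.int64(150), 399: np.int64(150), 400: np.int64(150), 401: np.int64(150), 402: np.int64(149), 403: np.int64(149), 404: np.int64(150), 405: np.int64(150), 406: np.int64(149), 407: np.int64(149), 408: np.int64(150), 409: np.int64(150), 410: np.int64(127), 411: np.int64(98), 412: np.int64(111), 413: np.int64(122), 414: np.int64(125)}
352.58921026974326 [[ 0.44241118 -0.18718462]] [[ 0.44287579 -0.18890148]]
382.2084144332984 [[ 0.46458899 -0.18787457]] [[ 0.46554633 -0.18960675]]
```

>>> carry_out:
  dr:
    - [0,0,0]
    - [0,0,0]
    - [0,0,0]
    - [0,0,0]
    - [0,0,0]
    - [0,0,0]
    - [0,0,0]
  translation:
    - [-0.4,0.2,25]
    - [0,0,30]
    - [0,0,12]
    - [0,0,0]
    - [0,0,0]
    - [0,0,0]
    - [0,0,0]
  fingers: [0.2,0.2,0.2,0.2,1,1,1]
  grip_force: 30

```text
clock: 39.83
ee_pos: [0.4201, -0.1876, 0.1155]
orientation: [-0.0, 0.718, 0.696, 0.0]
contact_force: [-0.7, 0.2, 7.3]
width: 0.0138
grip_force: 29.6
```

>>> carry_out:
  dr:
    - [0,0,0]
    - [0,0,0]
    - [0,0,0]
    - [0,0,0]
    - [0,0,0]
    - [0,0,0]
    - [0,0,0]
  translation:
    - [0,5,0]
    - [0,8,0]
    - [0,8,0]
    - [0,8,0]
    - [0,4.5,0]
    - [0,0,0]
    - [0,0,0]
  fingers: [1,1,1,1,1,1,1]

```text
clock: 40.7
ee_pos: [0.454, -0.1886, 0.1155]
orientation: [0.0, 0.718, 0.696, 0.0]
contact_force: [1.9, 0.7, 4.0]
width: 0.0136
grip_force: 29.6
```

```bash
cat >> h.py <<'E'
def rings():
    T=Twrist(); im,d=grab_frame("wrist"); P=cloud("wrist",im,d,T); x,y,z=P[...,0],P[...,1],P[...,2]
    r=(x>.36)&(x<.52)&(y<-.12)&(y>-.24)&(d>.08)
    print("knob"); blobs(P,r&(z>.13)&(z<.145),30)
    return im,d,T,P
E
python3 - <<'E'
from h import *
go(.4536,-.1885,.115,-1.9)
im,d,T,P=rings(); np.savez("k2.npz",im=im,d=d,T=T)
from scipy.ndimage import zoom
cv2.imwrite("pics/k2.png",cv2.resize(im[120:290,220:440],None,fx=3,fy=3)[:,:,::-1])
E
```

```text
at [ 0.454  -0.1886  0.1155] yaw -1.8 f [1.9 0.7 4. ] w 0.0136 t 40.7
turn [ 0.  -0.   0.1] = 1 x [ 0.  -0.   0.1]  shift [ 0.1 -0.4  0.5] = 1 x [ 0.1 -0.4  0.5]
knob
c 453.4 -188.4 mean [ 453.5 -183.3] size 41.0 23.2 ang -1.7 pca -1.7 zmed 137.7 n 2137 px [321 278]
```

View pics/k2.png

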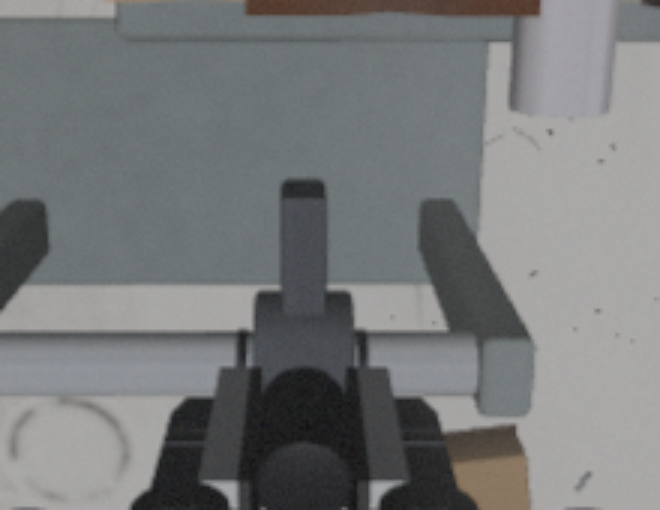

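The collar (crop columns 254–354) sits centred between the rings (243 and 361). I'll release it and retreat.

>>> carry_out:
  dr:
    - [0,0,0]
    - [0,0,0]
    - [0,0,0]
    - [0,0,0]
    - [0,0,0]
    - [0,0,0]
    - [0,0,0]
    - [0,0,0]
  translation:
    - [0,0,0]
    - [0,0,0]
    - [0,0,0]
    - [0,0,-30]
    - [0,0,-45]
    - [0,0,-45]
    - [0,0,0]
    - [0,0,0]
  fingers: [0.3,0.3,0.3,0.3,0.3,0.3,0.3,0.3]

```text
clock: 41.75
ee_pos: [0.4527, -0.1884, 0.2339]
orientation: [-0.001, 0.718, 0.696, -0.001]
contact_force: [0.5, 0.1, -1.0]
width: 0.0297
grip_force: 0.0
```

Run:
```python
from h import *
im,d,T,P=rings(); np.savez("k3.npz",im=im,d=d,T=T)
P,im,d=check()
cv2.imwrite("pics/k3.png",im[:,:,::-1])
print(monitor.sense()["contact_force"],monitor.sense()["clock"])
```

```text
knob
c 453.1 -187.9 mean [ 453.2 -187.2] size 14.4 14.2 ang 49.2 pca -87.3 zmed 137.7 n 292 px [322 198]
thin
c 552.2 -107.0 mean [ 549.8 -102.7] size 128.8 18.1 ang 88.1 pca 88.0 zmed 102.5 n 3247 px [439  83]
c 433.4 -177.1 mean [ 436.2 -183. ] size 121.9 44.4 ang 2.3 pca 1.1 zmed 101.9 n 2129 px [302 174]
thick
c 511.6 -90.0 mean [510.7 -86.9] size 119.4 21.7 ang 88.3 pca 88.4 zmed 61.9 n 3031 px [382  68]
c 587.2 -93.8 mean [589.6 -88. ] size 119.8 29.5 ang 88.7 pca 88.9 zmed 61.8 n 2964 px [467  69]
chock tops
c 456.1 -118.1 mean [ 455.5 -118. ] size 20.0 12.5 ang -1.9 pca -0.6 zmed 93.6 n 360 px [324 106]
c 485.9 -119.1 mean [ 487.5 -118.8] size 19.1 12.4 ang -1.8 pca -17.6 zmed 93.7 n 290 px [358 106]
c 534.5 -121.0 mean [ 534.3 -121.2] size 17.4 13.3 ang -1.6 pca 0.4 zmed 93.7 n 328 px [415 106]
c 568.3 -122.1 mean [ 568.2 -122.4] size 15.0 13.2 ang -2.0 pca -19.1 zmed 93.8 n 268 px [455 106]
[-0.57353088  0.33532426 -0.14147921] 41.85
```

View pics/k3.png

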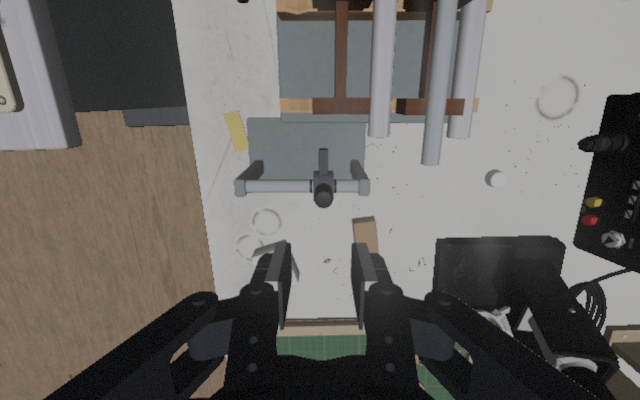

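The bars, chocks and collar (knob at 322,195) are all in place, and the gripper is clear. Handing in.

```bash
python3 -c "
from h import *
print(order.job_done())"
```

```text
the job is handed in; nothing more can be done
None
```

I handed the job in at about 42 s of the allowed 210 s, with no verdict returned: by the last camera check, both thick bars were in the cradle Vs, the two chocks between the lanes, the only thin bar on the far chock, the collar centred between its rings, and the gripper clear.

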